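Clear the slicing bed and nest the cups on it

TASK

Take the brush and sweep every biscuit end off the slicing bed into the scrap tray at its open end, without touching the ends with the fingers, and stand the brush back upright in its rest. Nest all the stacking cups, each fully down in the next, into one upright stack standing on the cleared bed. Leave the tub, the glass bowl and the spoon where they are.

Things in the scene. Friction and masses are not known exactly. Their poses are not given: they have to be found in the camera images.
- bed: Fixed aluminium slicing bed, 200 (x) by 280 mm (y), top 40 mm high. Origin: centre of its underside. Fences along both x sides and a stop at the +y end, 18 mm above the bed, leave x -88 to 88, y -140 to 128 mm clear. Joined to the open -y end: grey scrap tray, y -140 to -250 mm, as wide as the bed, floor 4 mm high, rim 48 mm high on its three outer sides, no wall at the bed.
- rest: Fixed low white rest in which the brush stands: open tray 90 mm (x) by 62 mm (y), inner floor 82 by 54 mm, 4 mm above the counter, rim 12 mm high. Origin: centre of its underside; x along its length.
- brush_grip (a point): Upright brush, 95 mm tall, 0.16 kg, standing on its bristles. Point: middle of the grip, 75 mm above the bristle tips. Own z up the grip, x along the head. Stiff bristle block 66 (x) by 38 (y) by 30 mm high; wooden head 68 by 42 mm, 14 mm thick on it; then a wooden grip 42 (x) by 24 mm (y), from 43 to 95 mm above the tips.
- mat: Thin black rubber mat on the counter where the cups stand at the start, 300 (x) by 190 (y) by 4 mm, fixed. Origin: centre of its underside.
- cup0_center (a point): Orange plastic stacking cup, open on top, 70 mm high, 100 g, with a heavy foot; all alike. Point: on its axis half-way up (35 mm above its foot); own z up the axis. Foot 42 mm across, widening to 57 at 44 mm up; above that a straight collar 68 mm across (61 inside) to the rim. Nested, the shoulder under the collar sits on the rim below: each cup stands 26 mm above the one it is in. May be absent.
- cup1_center (a point): Orange plastic stacking cup, open on top, 70 mm high, 100 g, with a heavy foot; all alike. Point: on its axis half-way up (35 mm above its foot); own z up the axis. Foot 42 mm across, widening to 57 at 44 mm up; above that a straight collar 68 mm across (61 inside) to the rim. Nested, the shoulder under the collar sits on the rim below: each cup stands 26 mm above the one it is in. May be absent.
- cup2_center (a point): Orange plastic stacking cup, open on top, 70 mm high, 100 g, with a heavy foot; all alike. Point: on its axis half-way up (35 mm above its foot); own z up the axis. Foot 42 mm across, widening to 57 at 44 mm up; above that a straight collar 68 mm across (61 inside) to the rim. Nested, the shoulder under the collar sits on the rim below: each cup stands 26 mm above the one it is in. May be absent.
- cup3_center (a point): Orange plastic stacking cup, open on top, 70 mm high, 100 g, with a heavy foot; all alike. Point: on its axis half-way up (35 mm above its foot); own z up the axis. Foot 42 mm across, widening to 57 at 44 mm up; above that a straight collar 68 mm across (61 inside) to the rim. Nested, the shoulder under the collar sits on the rim below: each cup stands 26 mm above the one it is in. May be absent.
- cup4_center (a point): Orange plastic stacking cup, open on top, 70 mm high, 100 g, with a heavy foot; all alike. Point: on its axis half-way up (35 mm above its foot); own z up the axis. Foot 42 mm across, widening to 57 at 44 mm up; above that a straight collar 68 mm across (61 inside) to the rim. Nested, the shoulder under the collar sits on the rim below: each cup stands 26 mm above the one it is in. May be absent.
- scrap0_center (a point): Hard brown biscuit end (chunky scrap), block of 26 x 22 x 18 mm, 20 g, lying loose on the bed at the start. This point is its centre. May be absent.
- scrap1_center (a point): Hard brown biscuit end (chunky scrap), block of 24 x 20 x 20 mm, 20 g, lying loose on the bed at the start. This point is its centre. May be absent.
- scrap2_center (a point): Hard brown biscuit end (chunky scrap), block of 30 x 20 x 17 mm, 20 g, lying loose on the bed at the start. This point is its centre. May be absent.
- scrap3_center (a point): Hard brown biscuit end (chunky scrap), block of 22 x 22 x 20 mm, 20 g, lying loose on the bed at the start. This point is its centre. May be absent.
- scrap4_center (a point): Hard brown biscuit end (chunky scrap), block of 28 x 18 x 18 mm, 20 g, lying loose on the bed at the start. This point is its centre. May be absent.
- tub: Bystander: white round tub with a green lid, 84 mm across, 110 mm tall, beyond the work. Origin: centre of its underside.
- glassbowl: Bystander: glass bowl 120 mm across, 55 mm high. Origin: centre of its underside.
- spoon: Bystander: spoon lying on the counter beyond the bed.
Not all that is in view belongs to the job. What is shaped like the part that bears cup3_center but grey or purple is not meant. There is more than one size of the rest; the one meant has the size given above.

How it is judged (in metres and radians):
On the way, in this order (a step that is already met when the one before it is completed fails the run):
1. every biscuit end lies in the scrap tray (x of scrap0_center in the frame of bed between -0.1 and 0.1 m and y of scrap0_center in the frame of bed between -0.25 and -0.138 m and z of scrap0_center in the frame of bed between 0 and 0.046 m and x of scrap1_center in the frame of bed between -0.1 and 0.1 m and y of scrap1_center in the frame of bed between -0.25 and -0.138 m and z of scrap1_center in the frame of bed between 0 and 0.046 m and x of scrap2_center in the frame of bed between -0.1 and 0.1 m and y of scrap2_center in the frame of bed between -0.25 and -0.138 m and z of scrap2_center in the frame of bed between 0 and 0.046 m and x of scrap3_center in the frame of bed between -0.1 and 0.1 m and y of scrap3_center in the frame of bed between -0.25 and -0.138 m and z of scrap3_center in the frame of bed between 0 and 0.046 m and x of scrap4_center in the frame of bed between -0.1 and 0.1 m and y of scrap4_center in the frame of bed between -0.25 and -0.138 m and z of scrap4_center in the frame of bed between 0 and 0.046 m), for 0.2 s.
2. the brush stands in its rest, let go (x of brush_grip in the frame of rest between -0.025 and 0.025 m and y of brush_grip in the frame of rest between -0.025 and 0.025 m and z of brush_grip in the frame of rest between 0.07 and 0.088 m and angle between brush_grip's own z axis and vertical below 0.12 rad and contact force between brush and the fingers below 0.1 N), for 0.2 s.
At the end, for the whole second after the job is handed in: All biscuit ends inside the scrap tray; brush upright (0.12 rad) in its rest, within 25 mm of its middle, let go; all cups upright (0.08 rad), still, on one axis (12 mm), each within 5 mm of its fully nested height, the lowest flat on the bed, its axis 10 mm or more inside the open edge (all of step 1 and all of step 2 and x of cup0_center in the frame of bed between -0.07 and 0.07 m and y of cup0_center in the frame of bed between -0.13 and 0.11 m and angle between each of cup0_center, cup1_center, cup2_center, cup3_center, cup4_center's own z axis and vertical below 0.08 rad and linear speed of each of cup0, cup1, cup2, cup3, cup4 below 0.02 m/s and (z of cup0_center in the frame of bed between 0.07 and 0.08 m or z of cup0_center in the frame of bed between 0.096 and 0.106 m or z of cup0_center in the frame of bed between 0.122 and 0.132 m or z of cup0_center in the frame of bed between 0.148 and 0.158 m or z of cup0_center in the frame of bed between 0.174 and 0.184 m) and horizontal distance between cup0_center and cup1_center below 0.012 m and horizontal distance between each of cup0_center, cup1_center and cup2_center below 0.012 m and horizontal distance between each of cup0_center, cup1_center, cup2_center and cup3_center below 0.012 m and horizontal distance between each of cup0_center, cup1_center, cup2_center, cup3_center and cup4_center below 0.012 m and x of cup1_center in the frame of bed between -0.07 and 0.07 m and y of cup1_center in the frame of bed between -0.13 and 0.11 m and (z of cup1_center in the frame of bed between 0.07 and 0.08 m or z of cup1_center in the frame of bed between 0.096 and 0.106 m or z of cup1_center in the frame of bed between 0.122 and 0.132 m or z of cup1_center in the frame of bed between 0.148 and 0.158 m or z of cup1_center in the frame of bed between 0.174 and 0.184 m) and x of cup2_center in the frame of bed between -0.07 and 0.07 m and y of cup2_center in the frame of bed between -0.13 and 0.11 m and (z of cup2_center in the frame of bed between 0.07 and 0.08 m or z of cup2_center in the frame of bed between 0.096 and 0.106 m or z of cup2_center in the frame of bed between 0.122 and 0.132 m or z of cup2_center in the frame of bed between 0.148 and 0.158 m or z of cup2_center in the frame of bed between 0.174 and 0.184 m) and x of cup3_center in the frame of bed between -0.07 and 0.07 m and y of cup3_center in the frame of bed between -0.13 and 0.11 m and (z of cup3_center in the frame of bed between 0.07 and 0.08 m or z of cup3_center in the frame of bed between 0.096 and 0.106 m or z of cup3_center in the frame of bed between 0.122 and 0.132 m or z of cup3_center in the frame of bed between 0.148 and 0.158 m or z of cup3_center in the frame of bed between 0.174 and 0.184 m) and x of cup4_center in the frame of bed between -0.07 and 0.07 m and y of cup4_center in the frame of bed between -0.13 and 0.11 m and (z of cup4_center in the frame of bed between 0.07 and 0.08 m or z of cup4_center in the frame of bed between 0.096 and 0.106 m or z of cup4_center in the frame of bed between 0.122 and 0.132 m or z of cup4_center in the frame of bed between 0.148 and 0.158 m or z of cup4_center in the frame of bed between 0.174 and 0.184 m)); the robot touches nothing.
It fails at once if the tub is moved more than 30 mm (distance of tub from where it was at the start of the episode above 0.03 m).
It fails at once if the glassbowl is moved more than 30 mm (distance of glassbowl from where it was at the start of the episode above 0.03 m).
It fails at once if the spoon is moved more than 30 mm (distance of spoon from where it was at the start of the episode above 0.03 m).
It fails at once if the fingers touch a biscuit end (contact force between any of scrap0, scrap1, scrap2, scrap3, scrap4 and the fingers above 0.5 N).
Of cup0, cup1, cup2, cup3, cup4 only 3 to 5 are there at a start; the rules pass over those that are not, and their reading is None.
Of scrap0, scrap1, scrap2, scrap3, scrap4 only 3 to 5 are there at a start; the rules pass over those that are not, and their reading is None.
At some moment in a run one of cup0, cup1, cup2, cup3, cup4 may be knocked a few centimetres aside while the robot is not near it.
Once in a run the grip may slacken for a moment while it holds something.
It also fails if it takes over 210 s, if anything falls off the work surface, if the arm or the gripper's body presses on something with over 40 N, if the wrist force passes 120 N, or if a joint passes its speed limit or range.

ROBOT

A 7-joint arm with a two-finger parallel gripper is mounted at the origin on the work surface. World frame = base frame: x ahead of the robot, y to its left, z up, the work surface at z = 0. Lengths are in mm, angles in rad, forces in N, time in s.
With the tool pointing down it reaches from about 400 to 850 mm from the base axis. Payload 6.9 kg.
Tool frame: the origin (TCP) lies midway between the tips of the shut fingers; the grasp point (between the pads) lies ctrl.hold_point_z behind it (ctrl.hold_point_z is the distance from the TCP to the grasp point, in mm); z points along the fingers, y is the direction in which the jaws open and shut (so a half turn about z gives the same grasp; the last joint's range is limited). The gripper opens to 85 mm and grips with 20 to 120 N. Pads are 22 mm wide; open, the fingers measure 114 mm over their backs; the gripper's body (76 mm by 85 mm) begins 54 mm behind the grasp point. The pads swing forward as they close: fully open they stand 13 mm farther back than shut.
Start: joints at [1.389, 0.507, -0.238, 1.5, 0.126, 1.149, -0.155], TCP at [176.773, -599.469, 231.275] pointing down, gripper open.
Joint ranges: [-3.08, 3.08], [-0.24, 2.05], [-1.43, 1.35], [0, 2.5], [-1.52, 4.66], [0.17, 1.96], [-2.89, 2.89]. Speed limits (rad/s): [2.39, 2.39, 3.14, 3.14, 3.14, 3.14, 3.14].

INTERFACE

Orientations are given as [roll, pitch, yaw] about the fixed x, y, z axes, in that order (R = Rz(yaw) Ry(pitch) Rx(roll)).
In Python, from rig import read_state, imaging, order, ctrl gives the robot as it stands.
- The arm moves only by the tool apply_moves, never from a script. Its argument "commands" is a list of rows, each a list of 5 numbers: the opening, from 0 (shut) to 1 (fully open), then the shift along the tool's x, y, z in m, then the turn about the tool's z in rad. A call has 1 to 12 rows; each row shifts and turns the pose as measured when the row begins, along the tool's axes as they then stand; what a row does not reach is not made up. A row lasts 1/12 s, in which the tool goes at most 41.7 mm and 7.16 degrees, less where a joint would pass 70% of its speed; a pose out of reach is approached as far as the arm can. A call is refused whole if a number of a shift passes 0.0417 or a number of a turn 0.125, either way. A call with a gripper value outside its range is refused whole. The fingers move at their own pace and stop on an object; "force" is the grip in N (left out, the last holds). Time passes only in rows, so rows that do not move let the fingers close. It gives the time, the measured TCP pose, the force and the opening at its end, in the units of the state.
- read_state(): the state, without advancing time (a new reading comes with each control period).
- imaging.read_camera(name): name is "side" or "top"; returns (picture, depth): 480x640x3 uint8, red, green, blue; 480x640 float32, mm along the optical axis (not along the pixel's ray), 0 where there is no reading.
- imaging.calibration(name): a dict with "K" (3x3 intrinsics, pixels), "rvec" (rotation vector, rad) and "tvec" (3), from world to camera coordinates, as OpenCV has them. Camera axes: x right, y down, z forward; pixel columns grow to the right and rows downward; lengths in mm; the calibration is good to about 2 mm. A picture is of the moment at which its call begins. calibration takes no time and is no camera call.
- order.finish_job(): hands the job in, once; it reports no verdict.
The state is a dict: "time_s": time; "qpos": joint angles; "joint_velocities": joint speeds; "tau": joint torques, N m; "position": TCP position; "orientation": TCP orientation; "wrist_force": force on the tool from outside, world axes, zero at the start; "moment": the same for the moment, N m; "opening": finger opening in mm.
Only numpy, scipy, OpenCV 4.12 (cv2) and the standard library are available. Lean on these libraries where they do the work, as an engineer would, in place of code of your own. Each camera call takes 0.05 s, during which the arm holds its last target.

## Working session

There is one attempt and no reset: what is moved stays moved. The work goes in short steps, Python scripts to look and compute and a tool call to move; the robot and the scene stay as the last step left them, time stands still between calls to the robot, and variables do not carry over. Pictures are saved under pics/ and viewed, and the job is handed in when it is done.

Besides the shell and the picture viewer there is one more tool, called as name([rows], argument=value, ...), one row to a line, values as JSON. apply_moves: Moves the arm, as the interface text tells. Its arguments: {"type":"object","properties":{"commands":{"type":"array"},"force":{"type":"number"}},"required":["commands"]}

```bash
ls; mkdir -p pics; cat > h.py <<'E'
import numpy as np, cv2
from rig import read_state, imaging, order, ctrl
def snap(name,fn=None):
    im,d=imaging.read_camera(name)
    if fn: cv2.imwrite('pics/'+fn,cv2.cvtColor(im,cv2.COLOR_RGB2BGR))
    return im,d
def cloud(name,d):
    c=imaging.calibration(name);K=np.array(c['K']);R=cv2.Rodrigues(np.array(c['rvec'],float))[0];t=np.array(c['tvec'],float).reshape(3)
    v,u=np.mgrid[0:d.shape[0],0:d.shape[1]]
    p=np.stack([(u-K[0,2])/K[0,0]*d,(v-K[1,2])/K[1,1]*d,d],-1)
    w=(p-t)@R
    w[d<=0]=np.nan
    return w
def st():
    s=read_state();print(round(s['time_s'],2),np.round(s['position'],1),np.round(s['orientation'],3),'F',np.round(s['wrist_force'],1),'op',round(s['opening'],1));return s
E
python3 - <<'E'
from h import *
st();print(ctrl.hold_point_z)
for n in('side','top'):
    im,d=snap(n,n+'0.png');np.save(n+'0.npy',d);np.save(n+'0im.npy',im)
    c=imaging.calibration(n);R=cv2.Rodrigues(np.array(c['rvec'],float))[0];print(n,c['K'],-R.T@np.array(c['tvec']).reshape(3))
E
```

```text
pics
0.0 [ 176.6 -599.   230.4] [-3.14   0.     0.287] F [ 0.9 -0.1 -0.8] op 85.5
18.700000000000003
side [[450.65323204   0.         314.07190285]
 [  0.         450.65323204 240.4554981 ]
 [  0.           0.           1.        ]] [ 398.09102718 -418.52790105  710.89847926]
top [[584.13022175   0.         321.03491795]
 [  0.         584.13022175 241.1160839 ]
 [  0.           0.           1.        ]] [ 325.38911511  131.63032637 1472.56724211]
```

View pics/top0.png

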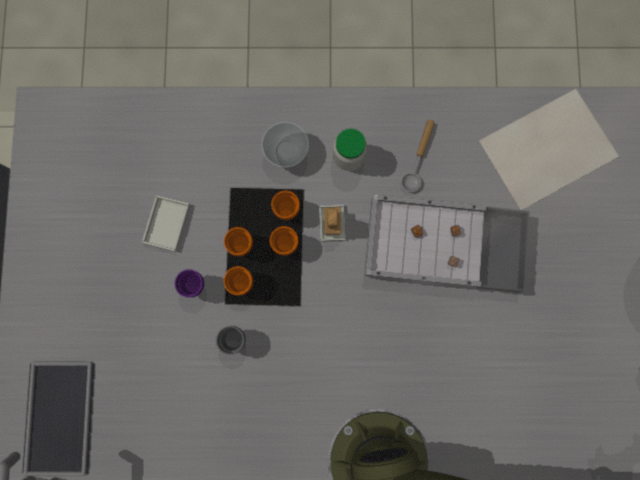

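View pics/side0.png

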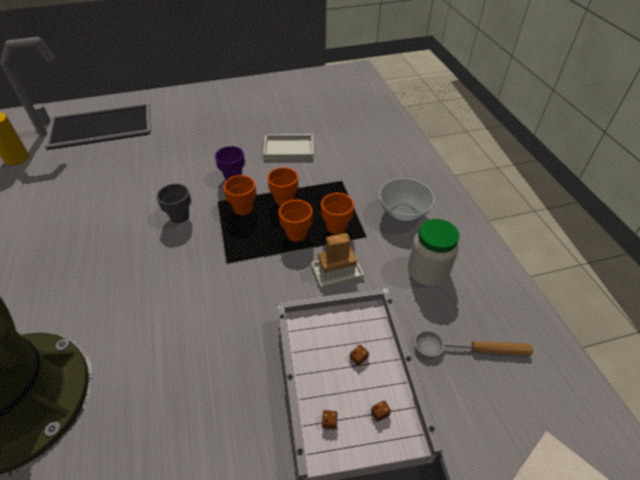

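```bash
cat > seg.py <<'E'
from h import *
def blobs(im,w,mask,minpx=15):
    n,l,s,c=cv2.connectedComponentsWithStats(mask.astype(np.uint8));out=[]
    for i in range(1,n):
        if s[i,4]<minpx: continue
        p=w[l==i];p=p[~np.isnan(p[:,0])]
        if len(p): out.append((c[i],s[i,4],p))
    return out
def orange(im):
    hsv=cv2.cvtColor(im,cv2.COLOR_RGB2HSV)
    return (hsv[...,0]<15)&(hsv[...,1]>180)&(hsv[...,2]>60)
def brown(im):
    hsv=cv2.cvtColor(im,cv2.COLOR_RGB2HSV)
    return (hsv[...,0]<20)&(hsv[...,1]>90)&(hsv[...,2]>40)
def cups(name,im,d):
    w=cloud(name,d)
    for c,a,p in blobs(im,w,orange(im),60):
        zt=np.percentile(p[:,2],97)
        r=p[p[:,2]>zt-8]
        A=np.c_[2*r[:,:2],np.ones(len(r))];sol=np.linalg.lstsq(A,(r[:,:2]**2).sum(1),rcond=None)[0]
        mr=cv2.minEnclosingCircle(r[:,:2].astype(np.float32))
        print(name,'blob',np.round(c),a,'ztop',round(zt,1),'fit',np.round(sol[:2],1),round(np.sqrt(sol[2]+sol[0]**2+sol[1]**2),1),'enc',np.round(mr[0],1),round(mr[1],1))
E
python3 - <<'E'
from seg import *
for n in('top','side'):
    im=np.load(n+'0im.npy');d=np.load(n+'0.npy');w=cloud(n,d)
    cups(n,im,d)
    print('--brown')
    for c,a,p in blobs(im,w,brown(im),20):
        print(n,np.round(c),a,np.round(p.mean(0),1),np.round(p.min(0)),np.round(p.max(0)))
n='top';im=np.load('top0im.npy');w=cloud(n,np.load('top0.npy'))
for u,v in[(375,198),(368,275),(373,238),(486,208),(527,212),(520,290),(440,240),(505,250),(320,207),(345,206),(345,240),(320,240),(332,215),(332,232),(265,300),(300,330)]:
    print(u,v,np.round(w[v,u],1))
E
```

```text
top blob [285. 205.] 638 ztop 77.5 fit [616.6 225.9] 32.1 enc [617.1 226.1] 34.0
top blob [238. 241.] 624 ztop 77.4 fit [525.8 340.3] 32.0 enc [526.  340.9] 33.9
top blob [283. 240.] 649 ztop 77.0 fit [528.1 228.9] 32.1 enc [528.4 228.9] 33.9
top blob [238. 280.] 648 ztop 76.9 fit [430.5 338. ] 32.0 enc [431.  337.6] 34.4
--brown
top [425. 137.] 239 [ 804.6 -129.    18.3] [ 757. -151.   -1.] [ 852. -107.   26.]
top [285. 204.] 725 [623.9 229.3  38.3] [583. 193.  -2.] [670. 271.  83.]
top [332. 220.] 412 [577.6 112.9  70. ] [549.  92.   2.] [616. 132. 106.]
top [284. 240.] 731 [534.1 232.3  36.8] [495. 195.  -2.] [578. 272.  82.]
top [417. 231.] 85 [554.3 -95.9  58. ] [ 542. -109.   46.] [568. -84.  66.]
top [238. 241.] 710 [531.4 345.3  39. ] [492. 307.  -5.] [575. 389.  82.]
top [455. 230.] 66 [ 556.  -189.4   60.2] [ 546. -198.   50.] [ 567. -180.   66.]
top [238. 280.] 728 [433.7 343.7  37.8] [397. 303.  -5.] [476. 387.  83.]
side blob [290. 203.] 1918 ztop 74.3 fit [525.4 280.2] 63.1 enc [527.  283.6] 90.3
side blob [240. 193.] 934 ztop 74.0 fit [430.5 336.8] 32.0 enc [429.9 337.
[... 675 characters left out ...]
354.] 230 [ 552.3 -100.6   55.9] [ 540. -112.   39.] [567. -85.  60.]
side [380. 410.] 236 [ 553.5 -194.1   58. ] [ 543. -204.   41.] [ 566. -182.   63.]
side [329. 419.] 244 [ 477.9 -187.4   58.4] [ 466. -198.   45.] [ 490. -173.   64.]
375 198 [636.5   5.8  57.2]
368 275 [446.2  24.5  51.1]
373 238 [535.9  12.1  60.9]
486 208 [ 611.3 -267.2   57.8]
527 212 [ 603.8 -372.    45.1]
520 290 [ 410.3 -344.7   48. ]
440 240 [ 533.7 -154.8   43.1]
505 250 [ 514.8 -328.2   -2.4]
320 207 [623.2 142.1  10.9]
345 206 [627.6  78.    2.3]
345 240 [539.7  78.3   1. ]
320 240 [539.4 142.    2.4]
332 215 [585.9 112.7  98.3]
332 232 [552.8 112.1  47.8]
265 300 [387.3 279.6   2.6]
300 330 [313.  191.4   2.3]
```

```bash
python3 - <<'E'
import cv2
im=cv2.imread('pics/top0.png');a=im[185:300,305:535];cv2.imwrite('pics/z1.png',cv2.resize(a,None,fx=3.4,fy=3.4,interpolation=2))
im=cv2.imread('pics/side0.png');a=im[225:290,300:375];cv2.imwrite('pics/z2.png',cv2.resize(a,None,fx=8,fy=8,interpolation=2))
E
```

```text
(no output)
```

View pics/z1.png

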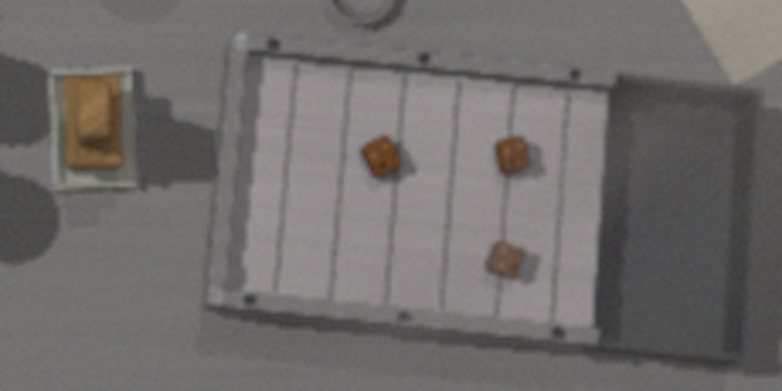

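View pics/z2.png

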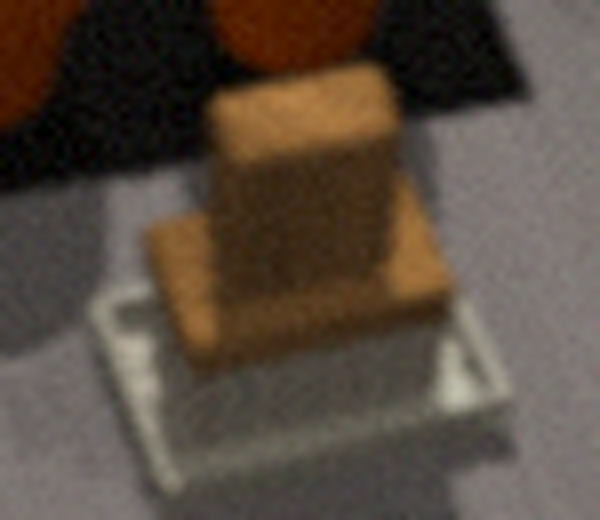

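```bash
python3 - <<'E'
from seg import *
def rect(p,q=None):
    r=cv2.minAreaRect(p[:,:2].astype(np.float32));return np.round(r[0],1),np.round(r[1],1),round(r[2],2)
w1=cloud('top',np.load('top0.npy'));w2=cloud('side',np.load('side0.npy'))
for nm,w in(('top',w1),('side',w2)):
    p=w.reshape(-1,3);p=p[~np.isnan(p[:,0])]
    b=p[(p[:,2]>30)&(p[:,2]<72)&(p[:,0]>390)&(p[:,0]<680)&(p[:,1]<45)&(p[:,1]>-420)]
    print(nm,'bed',rect(b))
    s=b[(b[:,2]>35)&(b[:,2]<48)];print('bed z',np.median(s[:,2]))
    # fence lines: points z 52-66 near sides
    f=b[(b[:,2]>54)]
    for lo,hi in((600,680),(390,460)):
        g=f[(f[:,0]>lo)&(f[:,0]<hi)&(f[:,1]<-20)&(f[:,1]>-250)]
        if len(g)>20:
            l=cv2.fitLine(g[:,:2].astype(np.float32),cv2.DIST_HUBER,0,.01,.01).ravel();print(' fence',len(g),np.round(l,3),'yaw',round(np.arctan2(l[1],l[0]),3),g.mean(0).round(1))
    q=p[(p[:,0]>530)&(p[:,0]<640)&(p[:,1]>70)&(p[:,1]<150)]
    t=q[q[:,2]>88];print('grip',len(t),rect(t),np.round(np.median(t,0),1))
    h=q[(q[:,2]>40)&(q[:,2]<56)];print('head',len(h),rect(h))
im=np.load('top0im.npy')
hsv=cv2.cvtColor(im,cv2.COLOR_RGB2HSV)
for (r0,r1,c0,c1,nm) in((195,250,310,352,'rest'),(185,265,135,200,'otherrest')):
    m=np.zeros(im.shape[:2],bool);g=cv2.cvtColor(im,cv2.COLOR_RGB2GRAY)
    m[r0:r1,c0:c1]=(g[r0:r1,c0:c1]>130)
    # intersect rays with z=12
    c=imaging.calibration('top');K=np.array(c['K']);R=cv2.Rodrigues(np.array(c['rvec'],float))[0];t=np.array(c['tvec'],float).reshape(3)
    v,u=np.nonzero(m);C=-R.T@t
    d=(np.stack([(u-K[0,2])/K[0,0],(v-K[1,2])/K[1,1],np.ones(len(u))],-1))@R
    P=C+d*((12-C[2])/d[:,2])[:,None]
    print(nm,len(u),rect(P))
E
```

```text
top bed (array([ 526.6, -174.7]), array([393.2, 202. ]), 84.16)
bed z 40.74375683363167
 fence 447 [ 1.03000e-01  9.95000e-01  6.24111e+02 -1.35803e+02] yaw 1.468 [ 624.2 -135.6   58.8]
 fence 455 [ 1.03000e-01  9.95000e-01  4.35686e+02 -1.34188e+02] yaw 1.468 [ 435.7 -134.7   58.9]
grip 170 (array([581.3, 111.5]), array([21.6, 40.7]), 89.98) [580.5 111.5  99.4]
head 265 (array([581.9, 111. ]), array([69.4, 41.5]), 3.52)
side bed (array([ 530.7, -135.4]), array([315.3, 200.7]), 84.06)
bed z 39.907109621984425
 fence 1138 [ 1.03000e-01  9.95000e-01  6.22802e+02 -1.47137e+02] yaw 1.468 [ 622.9 -147.7   57.7]
 fence 1221 [ 1.03000e-01  9.95000e-01  4.34512e+02 -1.47999e+02] yaw 1.467 [ 434.5 -148.    58. ]
grip 287 (array([581.9, 108.8]), array([41.5, 26.6]), 0.17) [580.6 104.6  97.8]
head 427 (array([581.9, 108.8]), array([68.2, 43.2]), 1.01)
rest 61 (array([585.7, 113.9]), array([90.1, 56.1]), 0.1)
otherrest 1383 (array([583.2, 537.1]), array([ 87. , 126.9]), 75.56)
```

```bash
cat > go.py <<'E'
from h import *
import sys
# usage: go.py x y z yaw [rows]
s=st();p=np.array(s['position']);o=s['orientation'];yaw=o[2]
R=cv2.Rodrigues(np.array([0,0,0.]))[0]
from scipy.spatial.transform import Rotation as Ro
R=Ro.from_euler('xyz',o).as_matrix()
t=np.array([float(a) for a in sys.argv[1:4]]);ty=float(sys.argv[4])
dt=(yaw-ty+np.pi)%(2*np.pi)-np.pi
d=R.T@(t-p);print('tool shift mm now',d.round(1),'turn',round(dt,3))
R2=Ro.from_euler('xyz',[np.pi,0,ty]).as_matrix();print('after turn shift',(R2.T@(t-p)).round(1))
E
python3 go.py 581 110 200 0.287; python3 go.py 581 110 200 0.03
```

```text
0.1 [ 176.6 -599.1  230.5] [-3.14   0.     0.287] F [ 0.2 -0.1  0.2] op 85.7
tool shift mm now [ 588.5 -565.6   31.4] turn -0.0
after turn shift [ 588.6 -565.6   30.5]
0.1 [ 176.6 -599.1  230.5] [-3.14   0.     0.287] F [ 0.2 -0.1  0.2] op 85.7
tool shift mm now [ 588.5 -565.6   31.4] turn 0.257
after turn shift [ 425.5 -696.6   30.5]
```

apply_moves([
  [1,0.027,-0.026,0,0],
  [1,0.027,-0.026,0,0],
  [1,0.027,-0.026,0,0],
  [1,0.027,-0.026,0,0],
  [1,0.027,-0.026,0,0],
  [1,0.027,-0.026,0,0],
  [1,0.027,-0.026,0,0],
  [1,0.027,-0.026,0,0],
  [1,0.027,-0.026,0,0],
  [1,0.027,-0.026,0,0],
  [1,0.027,-0.026,0,0],
  [1,0.027,-0.026,0,0],
])

```text
time_s: 1.1
position: [400.5, -198.9, 224.8]
orientation: [-3.136, 0.007, 0.269]
wrist_force: [0.7, -1.5, 0.4]
opening: 85.5
```

```bash
python3 go.py 581 110 200 0.03
```

```text
1.1 [ 400.5 -198.9  224.8] [-3.136  0.007  0.269] F [ 0.7 -1.5  0.4] op 85.5
tool shift mm now [ 256.2 -249.7   24.6] turn 0.239
after turn shift [ 189.7 -303.4   24.8]
```

apply_moves([
  [1,0.02,-0.024,0,0.08],
  [1,0.02,-0.025,0,0.08],
  [1,0.019,-0.027,0,0.08],
  [1,0.019,-0.028,0,0],
  [1,0.019,-0.028,0,0],
  [1,0.019,-0.028,0,0],
  [1,0.019,-0.028,0,0],
  [1,0.019,-0.028,0,0],
  [1,0.019,-0.028,0,0],
  [1,0.01,-0.02,0,0],
])

```text
time_s: 1.93
position: [569.3, 95.6, 222.5]
orientation: [-3.137, 0.012, 0.019]
wrist_force: [-0.0, 0.9, -0.0]
opening: 85.4
```

```bash
python3 go.py 581 110 130 0.03; python3 - <<'E'
from seg import *
snap('side','s1.png')
im,d=snap('top','t1.png')
E
```

```text
1.93 [569.3  95.6 222.5] [-3.137  0.012  0.019] F [-0.   0.9 -0. ] op 85.4
tool shift mm now [ 13.1 -13.7  92.4] turn -0.011
after turn shift [ 12.2 -14.   92.5]
```

View pics/s1.png

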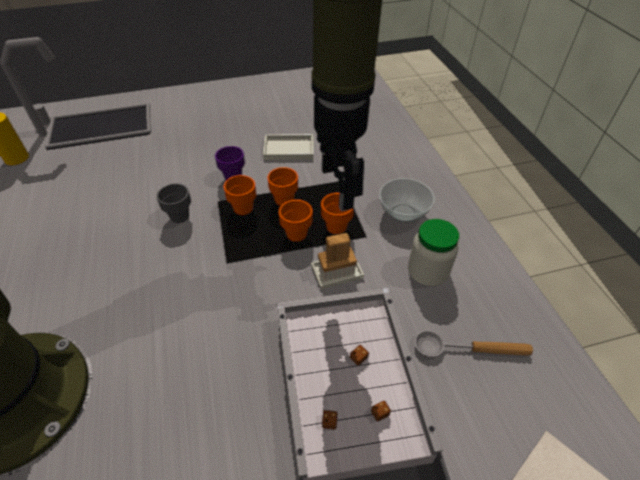

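apply_moves([
  [1,0.012,-0.014,0.02,-0.01],
  [1,0,0,0.03,0],
  [1,0,0,0.03,0],
  [1,0,0,0.02,0],
  [1,0,0,0,0],
])

```text
time_s: 2.45
position: [579.6, 112.3, 118.8]
orientation: [-3.136, 0.011, 0.035]
wrist_force: [-0.8, 0.1, 0.4]
opening: 85.5
```

```bash
python3 go.py 581.5 110 58 0.03
```

```text
2.45 [579.6 112.3 118.8] [-3.136  0.011  0.035] F [-0.8  0.1  0.4] op 85.5
tool shift mm now [ 2.4  2.7 60.8] turn 0.005
after turn shift [ 1.8  2.3 60.8]
```

apply_moves([
  [1,0.002,0.003,0.02,0],
  [1,0,0,0.02,0],
  [1,0,0,0.014,0],
  [1,0,0,0.006,0],
  [1,0,0,0,0],
])

```text
time_s: 2.87
position: [581.5, 105.9, 59.6]
orientation: [-3.138, 0.01, 0.032]
wrist_force: [0.6, -0.1, -0.2]
opening: 85.4
```

apply_moves([
  [0,0,0,0,0],
  [0,0,0,0,0],
  [0,0,0,0,0],
  [0,0,0,0,0],
  [0,0,0,0,0],
  [0,0,0,0,0],
  [0,0,0,0,0],
  [0,0,0,0,0],
  [0,0,0,0,0],
  [0,0,0,0,0],
], force=100)

```text
time_s: 3.7
position: [583.9, 105.7, 65.3]
orientation: [-3.138, 0.004, 0.031]
wrist_force: [0.2, 0.1, -0.7]
opening: 22.7
```

```bash
python3 go.py 581.5 110 58 0.03; python3 -c "
from h import *
im,d=snap('side')
cv2.imwrite('pics/s2.png',cv2.resize(im[130:310,250:430,::-1],None,fx=3.3,fy=3.3))"
```

```text
3.7 [583.9 105.7  65.3] [-3.138  0.004  0.031] F [ 0.2  0.1 -0.7] op 22.7
tool shift mm now [-2.2 -4.4  7.3] turn 0.001
after turn shift [-2.2 -4.4  7.3]
```

View pics/s2.png

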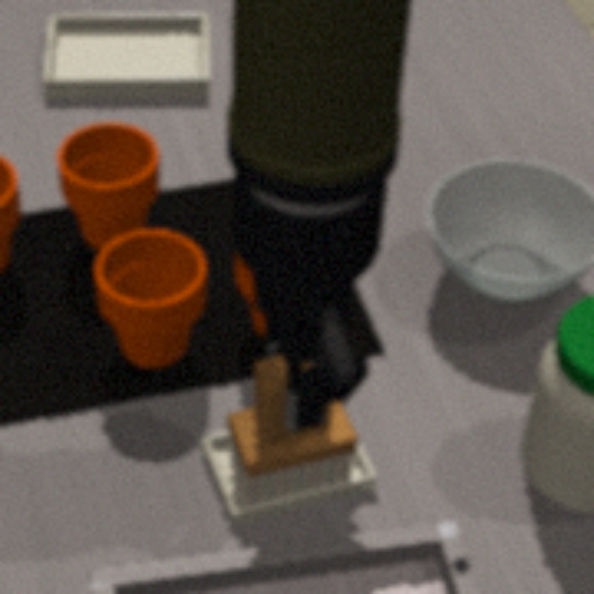

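apply_moves([
  [0,0,0,-0.01,0],
  [0,0,0,-0.02,0],
  [0,0,0,-0.03,0],
  [0,0,0,-0.035,0],
  [0,0,0,-0.035,0],
  [0,0,0,0,0],
])

```text
time_s: 4.25
position: [582.2, 105.4, 200.8]
orientation: [-3.138, 0.011, 0.032]
wrist_force: [1.9, 0.7, -0.7]
opening: 22.7
```

```bash
python3 go.py 545 -46 190 -0.103;  python3 -c "
from h import *
im,d=snap('side');w=cloud('side',d)
cv2.imwrite('pics/s3.png',cv2.resize(im[100:300,250:430,::-1],None,fx=3,fy=3))
np.save('d3.npy',d);np.save('i3.npy',im)"
```

```text
4.25 [582.2 105.4 200.8] [-3.138  0.011  0.032] F [ 1.9  0.7 -0.7] op 22.7
tool shift mm now [-42.  150.1  10.8] turn 0.135
after turn shift [-21.5 154.4  10.8]
```

View pics/s3.png

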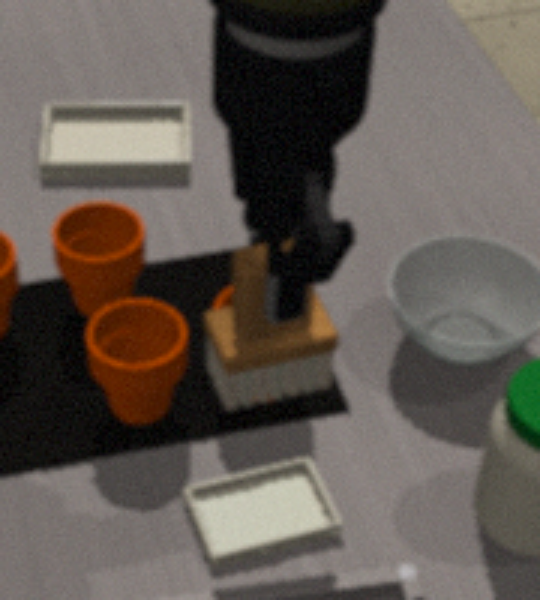

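```bash
python3 - <<'E'
from seg import *
im=np.load('i3.npy');d=np.load('d3.npy');w=cloud('side',d)
hsv=cv2.cvtColor(im,cv2.COLOR_RGB2HSV)
p=w[(hsv[...,1]<60)&(hsv[...,2]>120)];p=p[(p[:,0]>520)&(p[:,0]<650)&(p[:,1]>65)&(p[:,1]<150)&(p[:,2]<20)]
r=p[p[:,2]>7.5];print('rest rim',len(p),cv2.minAreaRect(r[:,:2].astype(np.float32)),cv2.minAreaRect(p[:,:2].astype(np.float32)))
m=(hsv[...,0]<22)&(hsv[...,1]>90)&(hsv[...,2]>60)
q=w[m];q=q[(q[:,0]>530)&(q[:,0]<640)&(q[:,1]>60)&(q[:,1]<140)&(q[:,2]>100)]
hz=np.histogram(q[:,2],bins=np.arange(120,270,4));print(list(zip(hz[1],hz[0])))
h=q[(q[:,2]>165)&(q[:,2]<200)];print(cv2.minAreaRect(h[:,:2].astype(np.float32)))
bb=w[(w[...,0]>535)&(w[...,0]<640)&(w[...,1]>60)&(w[...,1]<135)&(w[...,2]>100)];hz=np.histogram(bb[:,2],bins=np.arange(120,270,4));print(list(zip(hz[1],hz[0])))
E
```

```text
rest rim 1575 ((582.9783935546875, 109.07157897949219), (90.4340591430664, 64.26348876953125), 2.4882421493530273) ((585.0350341796875, 107.4301986694336), (84.81981658935547, 129.81724548339844), 89.95491790771484)
[(np.int64(120), np.int64(0)), (np.int64(124), np.int64(0)), (np.int64(128), np.int64(0)), (np.int64(132), np.int64(0)), (np.int64(136), np.int64(0)), (np.int64(140), np.int64(1)), (np.int64(144), np.int64(1)), (np.int64(148), np.int64(0)), (np.int64(152), np.int64(0)), (np.int64(156), np.int64(0)), (np.int64(160), np.int64(0)), (np.int64(164), np.int64(2)), (np.int64(168), np.int64(5)), (np.int64(172), np.int64(41)), (np.int64(176), np.int64(78)), (np.int64(180), np.int64(200)), (np.int64(184), np.int64(215)), (np.int64(188), np.int64(34)), (np.int64(192), np.int64(29)), (np.int64(196), np.int64(22)), (np.int64(200), np.int64(16)), (np.int64(204), np.int64(19)), (np.int64(208), np.int64(14)), (np.int64(212), np.int64(21)), (np.int64(216), np.int64(12)), (np.int64(220), np.int64(15)), (np.int64(224), np.int64(18)), (np.int64(228), np.int64(19)), (np.int64(232), np.int64(7
[... 791 characters left out ...]
 np.int64(85)), (np.int64(180), np.int64(204)), (np.int64(184), np.int64(218)), (np.int64(188), np.int64(44)), (np.int64(192), np.int64(38)), (np.int64(196), np.int64(30)), (np.int64(200), np.int64(31)), (np.int64(204), np.int64(35)), (np.int64(208), np.int64(41)), (np.int64(212), np.int64(49)), (np.int64(216), np.int64(45)), (np.int64(220), np.int64(47)), (np.int64(224), np.int64(47)), (np.int64(228), np.int64(47)), (np.int64(232), np.int64(104)), (np.int64(236), np.int64(35)), (np.int64(240), np.int64(12)), (np.int64(244), np.int64(30)), (np.int64(248), np.int64(37)), (np.int64(252), np.int64(47)), (np.int64(256), np.int64(20)), (np.int64(260), np.int64(17)), (np.int64(264), np.int64(33))]
```

```bash
python3 go.py 566 -46 190 -0.103
```

```text
4.3 [581.3 104.9 198.2] [-3.139  0.014  0.032] F [ 0.3 -0.9 -2.7] op 22.9
tool shift mm now [-20.  150.3   8. ] turn 0.135
after turn shift [  0.3 151.7   8.2]
```

apply_moves([
  [0,-0.003,0.025,0,0.07],
  [0,-0.001,0.03,0,0.065],
  [0,0,0.03,0,0],
  [0,0,0.03,0,0],
  [0,0,0.025,0,0],
  [0,0,0.01,0,0],
  [0,0,0,0.02,0],
  [0,0,0,0.02,0],
  [0,0,0,0.015,0],
])

```text
time_s: 5.05
position: [564.4, -48.8, 142.3]
orientation: [-3.139, 0.012, -0.107]
wrist_force: [-0.3, 0.4, -1.3]
opening: 22.4
```

```bash
python3 go.py 566 -46 104 -0.103
```

```text
5.05 [564.4 -48.8 142.3] [-3.139  0.012 -0.107] F [-0.3  0.4 -1.3] op 22.4
tool shift mm now [ 1.8 -2.9 38.3] turn -0.004
after turn shift [ 1.3 -3.  38.3]
```

apply_moves([
  [0,0.002,-0.003,0.015,0],
  [0,0,0,0.012,0],
  [0,0,0,0.007,0],
  [0,0,0,0,0],
])

```text
time_s: 5.38
position: [562.9, -43.6, 102.0]
orientation: [-3.137, 0.02, -0.105]
wrist_force: [0.7, 0.4, -1.2]
opening: 22.7
```

```bash
python3 go.py 566 -46 104 -0.103; python3 -c "
from h import *
im,d=snap('side')
cv2.imwrite('pics/s4.png',cv2.resize(im[220:480,250:460,::-1],None,fx=2.2,fy=2.2))"
```

```text
5.38 [562.9 -43.6 102. ] [-3.137  0.02  -0.105] F [ 0.7  0.4 -1.2] op 22.7
tool shift mm now [ 3.3  2.  -2.1] turn -0.002
after turn shift [ 3.4  2.  -2. ]
```

View pics/s4.png

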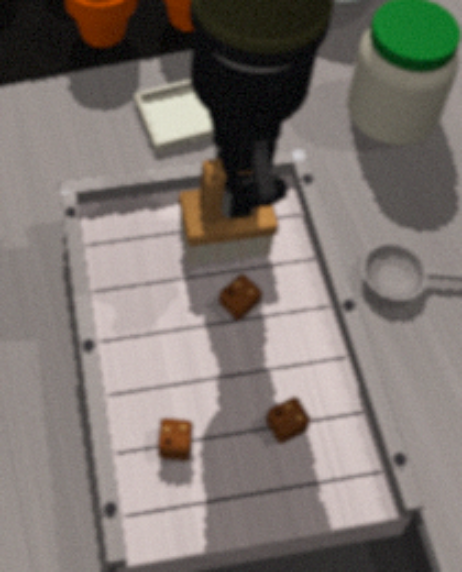

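apply_moves([
  [0,0.003,0.01,0,0],
  [0,0.001,0.01,0,0],
  [0,0,0.01,0,0],
  [0,0,0.01,0,0],
  [0,0,0.01,0,0],
  [0,0,0.01,0,0],
  [0,0,0.01,0,0],
  [0,0,0.01,0,0],
])

```text
time_s: 6.1
position: [560.3, -131.1, 105.9]
orientation: [-3.137, 0.014, -0.105]
wrist_force: [0.4, 0.7, -2.7]
opening: 22.8
```

```bash
cat > bedp.py <<'E'
from h import *
s=st();p=np.array(s['position'])-[531.7,-120,0];print('bed TCP x',round(p[0]*.9947-p[1]*-.103*-1*1,1) if 0 else round(p[0]*.9947+p[1]*-.103,1),'y',round(p[0]*.103+p[1]*.9947,1))
E
python3 bedp.py; python3 -c "
from h import *
im,d=snap('side')
cv2.imwrite('pics/s5.png',cv2.resize(im[220:480,250:460,::-1],None,fx=2.2,fy=2.2))"
```

```text
6.1 [ 560.3 -131.1  105.9] [-3.137  0.014 -0.105] F [ 0.4  0.7 -2.7] op 22.8
bed TCP x 29.6 y -8.1
```

View pics/s5.png

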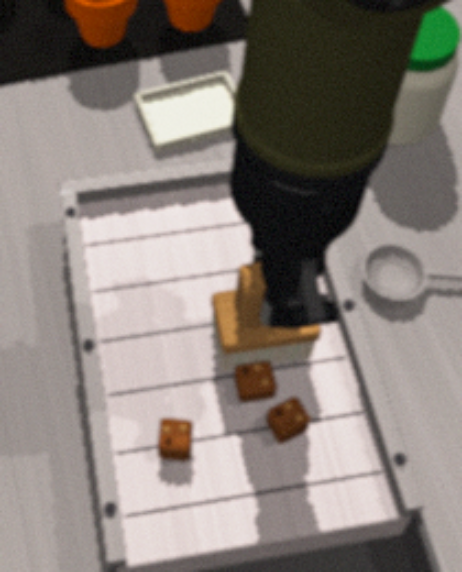

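apply_moves([
  [0,-0.002,0.009,0.002,0],
  [0,-0.002,0.009,0.001,0],
  [0,0,0.009,0,0],
  [0,0,0.009,0,0],
  [0,0,0.009,0,0],
  [0,0,0.009,0,0],
  [0,0,0.009,0,0],
])

```text
time_s: 6.73
position: [547.9, -200.7, 102.2]
orientation: [-3.138, 0.015, -0.105]
wrist_force: [1.1, 0.9, -1.3]
opening: 22.6
```

```bash
python3 bedp.py; python3 -c "
from h import *
im,d=snap('side')
cv2.imwrite('pics/s6.png',cv2.resize(im[220:480,250:460,::-1],None,fx=2.2,fy=2.2))"
```

```text
6.73 [ 547.9 -200.7  102.2] [-3.138  0.015 -0.105] F [ 1.1  0.9 -1.3] op 22.6
bed TCP x 24.5 y -78.6
```

View pics/s6.png

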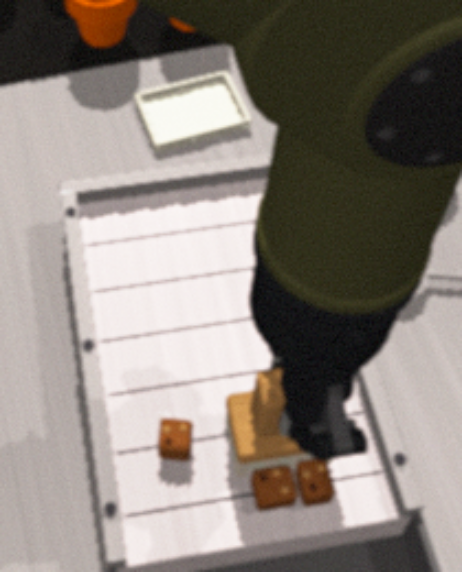

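apply_moves([
  [0,0.002,0.009,-0.001,0],
  [0,0,0.009,0,0],
  [0,0,0.009,0,0],
  [0,0,0.009,0,0],
  [0,0,0.009,0,0],
  [0,0,0.009,0,0],
  [0,0,0.009,0,0],
  [0,0,0.009,0,0],
])

```text
time_s: 7.45
position: [541.4, -281.6, 102.9]
orientation: [-3.139, 0.015, -0.106]
wrist_force: [-0.6, -0.1, 0.3]
opening: 23.1
```

```bash
python3 bedp.py; python3 -c "
from h import *
im,d=snap('top')
cv2.imwrite('pics/t7.png',cv2.resize(im[180:310,350:540,::-1],None,fx=3.5,fy=3.5))"
```

```text
7.45 [ 541.4 -281.6  102.9] [-3.139  0.015 -0.106] F [-0.6 -0.1  0.3] op 23.1
bed TCP x 26.3 y -159.8
```

View pics/t7.png

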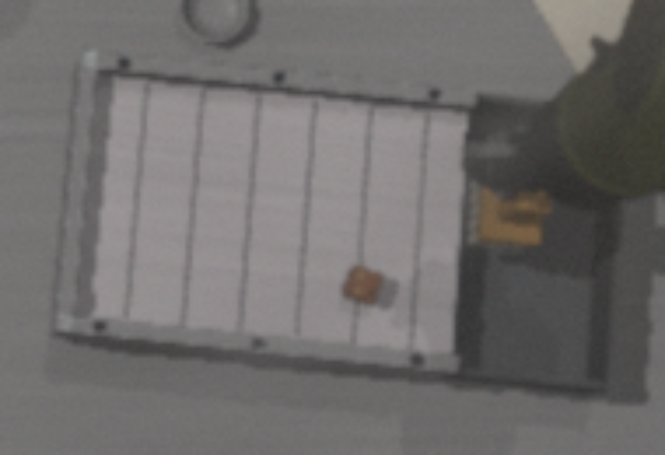

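apply_moves([
  [0,0,0,-0.02,0],
  [0,0,0,-0.03,0],
  [0,-0.01,-0.025,0,0],
  [0,-0.015,-0.03,0,0],
  [0,-0.015,-0.03,0,0],
  [0,-0.015,-0.03,0,0],
  [0,-0.008,-0.02,0,0],
  [0,0,-0.005,0,0],
])

```text
time_s: 8.17
position: [491.7, -139.8, 154.8]
orientation: [3.142, 0.015, -0.12]
wrist_force: [0.4, -0.4, -1.2]
opening: 22.9
```

```bash
python3 bedp.py;python3 go.py 489.4 -130.7 103.5 -0.103
```

```text
8.17 [ 491.7 -139.8  154.8] [ 3.142  0.015 -0.12 ] F [ 0.4 -0.4 -1.2] op 22.9
bed TCP x -37.7 y -23.8
8.17 [ 491.7 -139.8  154.8] [ 3.142  0.015 -0.12 ] F [ 0.4 -0.4 -1.2] op 22.9
tool shift mm now [-2.6 -8.7 51.3] turn -0.017
after turn shift [-3.3 -8.8 51.3]
```

apply_moves([
  [0,-0.003,-0.008,0.005,-0.017],
  [0,0,0,0.02,0],
  [0,0,0,0.015,0],
  [0,0,0,0.008,0],
  [0,0,0,0,0],
])

```text
time_s: 8.58
position: [491.2, -130.3, 105.9]
orientation: [3.141, 0.01, -0.096]
wrist_force: [-1.4, -0.2, -1.0]
opening: 23.1
```

```bash
python3 bedp.py;python3 go.py 489.4 -130.7 103.5 -0.103; python3 -c "
from h import *
im,d=snap('side')
cv2.imwrite('pics/s8.png',cv2.resize(im[220:480,250:460,::-1],None,fx=2.2,fy=2.2))"
```

```text
8.58 [ 491.2 -130.3  105.9] [ 3.141  0.01  -0.096] F [-1.4 -0.2 -1. ] op 23.1
bed TCP x -39.3 y -14.4
8.58 [ 491.2 -130.3  105.9] [ 3.141  0.01  -0.096] F [-1.4 -0.2 -1. ] op 23.1
tool shift mm now [-1.7  0.5  2.4] turn 0.007
after turn shift [-1.7  0.6  2.4]
```

View pics/s8.png

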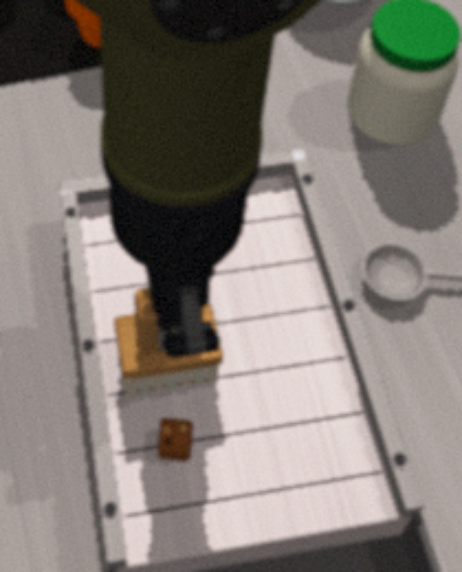

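apply_moves([
  [0,-0.001,0.009,0.002,0],
  [0,-0.001,0.009,0,0],
  [0,0,0.009,0,0],
  [0,0,0.009,0,0],
  [0,0,0.009,0,0],
  [0,0,0.009,0,0],
  [0,0,0.009,0,0],
  [0,0,0.009,0,0],
])

```text
time_s: 9.3
position: [483.0, -211.4, 106.9]
orientation: [3.139, 0.005, -0.098]
wrist_force: [-0.4, -0.1, -0.7]
opening: 23.1
```

```bash
python3 bedp.py
```

```text
9.3 [ 483.  -211.4  106.9] [ 3.139  0.005 -0.098] F [-0.4 -0.1 -0.7] op 23.1
bed TCP x -39.0 y -95.9
```

apply_moves([
  [0,-0.001,0.009,0.003,0],
  [0,0,0.009,0,0],
  [0,0,0.009,0,0],
  [0,0,0.009,0,0],
  [0,0,0.009,0,0],
  [0,0,0.009,0,0],
  [0,0,0,0,0],
])

```text
time_s: 9.88
position: [475.1, -274.1, 103.5]
orientation: [3.138, 0.006, -0.101]
wrist_force: [-0.1, -0.3, -1.3]
opening: 22.8
```

```bash
python3 bedp.py
```

```text
9.88 [ 475.1 -274.1  103.5] [ 3.138  0.006 -0.101] F [-0.1 -0.3 -1.3] op 22.8
bed TCP x -40.5 y -159.1
```

apply_moves([
  [0,0,0,-0.02,0],
  [0,0,-0.01,-0.03,0],
  [0,0,-0.03,-0.02,0],
  [0,0,-0.035,0,0],
  [0,0,-0.035,0,0],
  [0,0,-0.035,0,0],
  [0,0,-0.035,0,0],
  [0,0,-0.035,0,0],
])

```text
time_s: 10.55
position: [497.9, -62.0, 175.3]
orientation: [3.137, 0.005, -0.119]
wrist_force: [0.3, -0.1, -1.5]
opening: 22.9
```

```bash
python3 go.py 584.5 110.5 160 0.045; python3 -c "
from h import *
im,d=snap('top')
cv2.imwrite('pics/t9.png',cv2.resize(im[180:310,350:540,::-1],None,fx=3.5,fy=3.5))"
```

```text
10.55 [497.9 -62.  175.3] [ 3.137  0.005 -0.119] F [ 0.3 -0.1 -1.5] op 22.9
tool shift mm now [  65.6 -181.6   14.2] turn -0.164
after turn shift [  94.3 -168.4   15.3]
```

View pics/t9.png

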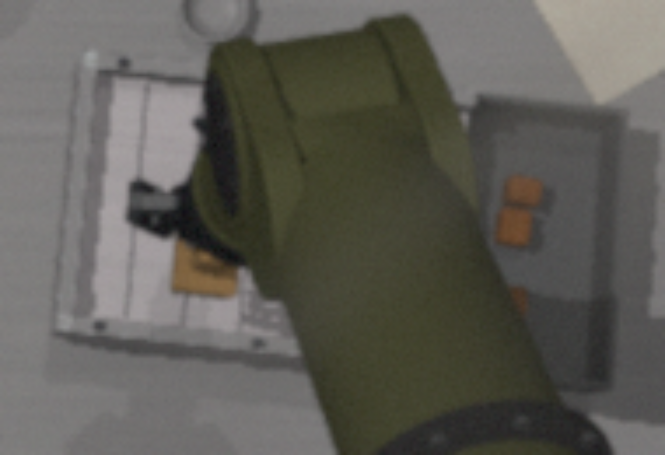

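apply_moves([
  [0,0.012,-0.03,0,-0.08],
  [0,0.014,-0.03,0,-0.08],
  [0,0.016,-0.03,0,0],
  [0,0.016,-0.03,0,0],
  [0,0.016,-0.025,0,0],
  [0,0.008,-0.012,0,0],
  [0,0,0,0,0],
])

```text
time_s: 11.18
position: [579.6, 118.5, 176.0]
orientation: [-3.137, 0.004, 0.068]
wrist_force: [0.3, 0.2, -1.1]
opening: 22.6
```

```bash
python3 go.py 584.5 110.5 68 0.045; python3 - <<'E'
from seg import *
im,d=snap('top');w=cloud('top',d)
cv2.imwrite('pics/t10.png',cv2.resize(im[180:310,300:540,::-1],None,fx=3.2,fy=3.2))
ims,ds=snap('side');cv2.imwrite('pics/s10.png',cv2.resize(ims[120:330,250:430,::-1],None,fx=2.8,fy=2.8));ws=cloud('side',ds)
for c,a,p in blobs(im,w,brown(im),20):
    m=p.mean(0)
    if m[1]<-200:
        q=m-[531.7,-120,0];print('scrap bed',round(q[0]*.9947-q[1]*.103,1),round(q[0]*.103+q[1]*.9947,1),round(m[2],1))
hsv=cv2.cvtColor(ims,cv2.COLOR_RGB2HSV)
m=(hsv[...,0]<22)&(hsv[...,1]>90)&(hsv[...,2]>60)
z=read_state()['position'][2]
q=ws[m];q=q[(q[:,0]>530)&(q[:,0]<650)&(q[:,1]>60)&(q[:,1]<150)]
h=q[(q[:,2]>z-38)&(q[:,2]<z-14)&(q[:,2]>85)];print(cv2.minAreaRect(h[:,:2].astype(np.float32)))
bb=ws[(ws[...,0]>550)&(ws[...,0]<620)&(ws[...,1]>70)&(ws[...,1]<135)&(ws[...,2]>20)];print('tip',np.percentile(bb[:,2],[0.2,1,2]))
E
```

```text
11.18 [579.6 118.5 176. ] [-3.137  0.004  0.068] F [ 0.3  0.2 -1.1] op 22.6
tool shift mm now [  4.8   8.8 107.9] turn 0.023
after turn shift [  4.6   8.2 108. ]
scrap bed 42.3 -183.8 24.2
scrap bed 11.1 -180.3 22.7
scrap bed -41.4 -179.7 23.2
((576.7340087890625, 113.9372329711914), (67.80501556396484, 42.82888412475586), 2.840663194656372)
tip [116.56189738 123.49976963 130.77500688]
```

View pics/t10.png

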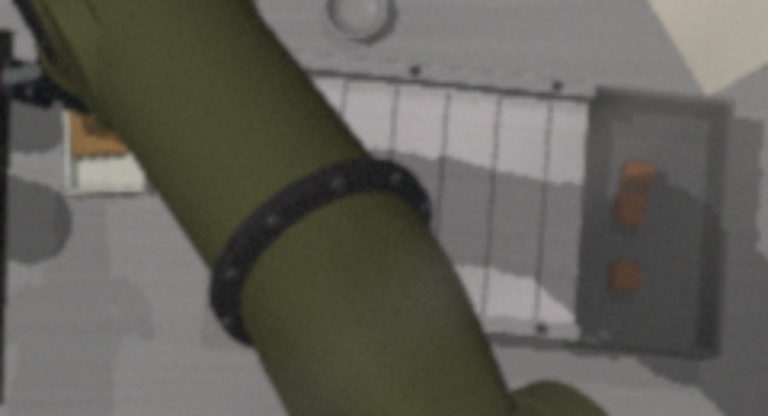

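View pics/s10.png

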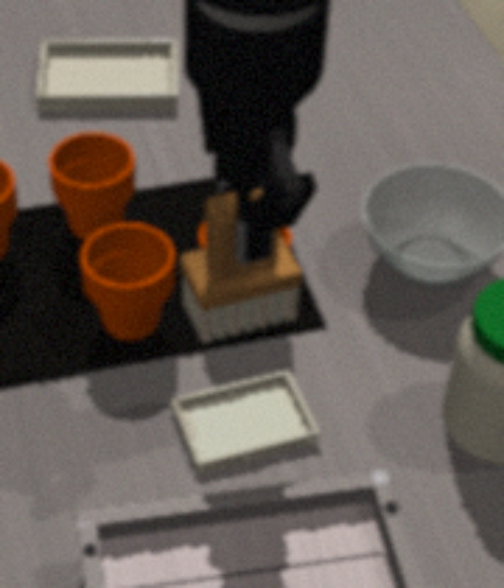

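apply_moves([
  [0,0.006,0.006,0.015,0.02],
  [0,0,0,0.025,0],
  [0,0,0,0.025,0],
  [0,0,0,0.015,0],
  [0,0,0,0,0],
])

```text
time_s: 11.7
position: [583.3, 98.9, 94.7]
orientation: [3.138, 0.004, 0.036]
wrist_force: [-0.1, -0.0, -0.7]
opening: 23.0
```

```bash
python3 go.py 585.5 112.7 66 0.045
```

```text
11.7 [583.3  98.9  94.7] [3.138 0.004 0.036] F [-0.1 -0.  -0.7] op 23.0
tool shift mm now [  2.8 -13.8  28.7] turn -0.009
after turn shift [  2.8 -13.6  28.7]
```

apply_moves([
  [0,0.002,-0.01,0,-0.008],
  [0,0,-0.002,0,0],
  [0,0,0,0,0],
  [0,0,0,0,0],
])

```text
time_s: 12.03
position: [585.0, 108.0, 97.1]
orientation: [3.136, 0.004, 0.04]
wrist_force: [-0.0, 0.6, -1.8]
opening: 22.8
```

```bash
python3 go.py 585.5 112.7 66 0.045
```

```text
12.03 [585.  108.   97.1] [3.136 0.004 0.04 ] F [-0.   0.6 -1.8] op 22.8
tool shift mm now [ 0.8 -4.9 31.1] turn -0.005
after turn shift [ 0.7 -4.7 31.1]
```

apply_moves([
  [0,0.001,-0.004,0.008,0],
  [0,0,-0.001,0.008,0],
  [0,0,0,0.006,0],
  [0,0,0,0,0],
])

```text
time_s: 12.37
position: [587.4, 114.0, 75.7]
orientation: [3.137, -0.002, 0.041]
wrist_force: [-0.5, -0.7, -1.3]
opening: 22.5
```

```bash
python3 go.py 585.5 112.7 66 0.045;  python3 -c "
from h import *
ims,d=snap('side');cv2.imwrite('pics/s11.png',cv2.resize(ims[150:330,270:410,::-1],None,fx=3.3,fy=3.3))"
```

```text
12.37 [587.4 114.   75.7] [ 3.137e+00 -2.000e-03  4.100e-02] F [-0.5 -0.7 -1.3] op 22.5
tool shift mm now [-1.9  1.2  9.7] turn -0.004
after turn shift [-1.9  1.2  9.7]
```

View pics/s11.png

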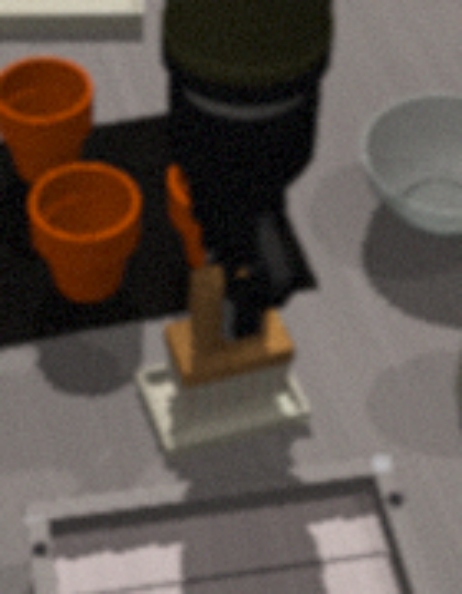

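apply_moves([
  [0,-0.002,0.001,0.004,0],
  [0,0,0,0.004,0],
  [0,0,0,0.003,0],
  [0,0,0,0.002,0],
])

```text
time_s: 12.75
position: [586.5, 112.9, 64.1]
orientation: [3.136, -0.004, 0.04]
wrist_force: [-6.8, -4.5, 38.3]
opening: 23.0
```

```bash
python3 go.py 585.5 112.7 66 0.045;  python3 -c "
from h import *
ims,d=snap('side');cv2.imwrite('pics/s12.png',cv2.resize(ims[150:330,270:410,::-1],None,fx=3.3,fy=3.3))"
```

```text
12.75 [586.5 112.9  64.1] [ 3.136 -0.004  0.04 ] F [-6.8 -4.5 38.3] op 23.0
tool shift mm now [-1.   0.1 -1.9] turn -0.005
after turn shift [-1.   0.1 -1.9]
```

View pics/s12.png

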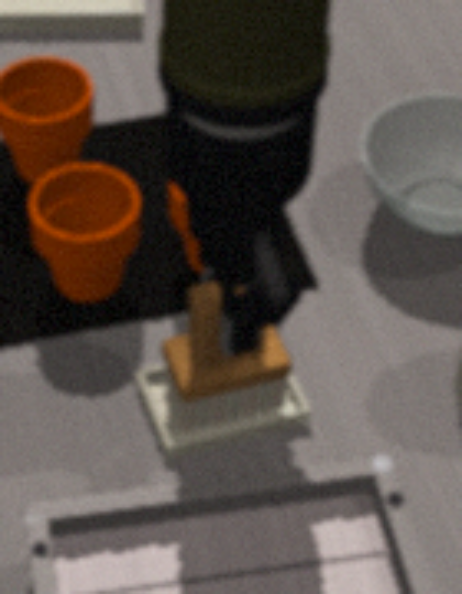

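apply_moves([
  [0,0,0,-0.001,0],
  [0.5,0,0,0,0],
  [0.7,0,0,0,0],
  [0.9,0,0,0,0],
  [0.9,0,0,0,0],
  [0.9,0,0,0,0],
])

```text
time_s: 13.3
position: [586.9, 112.8, 65.9]
orientation: [3.136, -0.006, 0.04]
wrist_force: [-0.3, 0.7, -0.2]
opening: 76.8
```

apply_moves([
  [0.9,0,0,-0.01,0],
  [0.9,0,0,-0.02,0],
  [0.9,0,0,-0.03,0],
  [1,0,0,-0.03,0],
  [1,0,0,-0.03,0],
  [1,0,0,-0.03,0],
  [1,-0.03,-0.025,0,0],
  [1,-0.03,-0.025,0,0],
  [1,0,0,0,0],
])

```text
time_s: 14.05
position: [522.9, 162.0, 226.6]
orientation: [3.139, -0.006, 0.036]
wrist_force: [-0.9, 0.5, 0.5]
opening: 85.5
```

```bash
python3 - <<'E'
from seg import *
st()
im,d=snap('top');cups('top',im,d)
cv2.imwrite('pics/t13.png',im[...,::-1])
ims,ds=snap('side');cups('side',ims,ds);cv2.imwrite('pics/s13.png',ims[...,::-1]);w=cloud('side',ds)
p=w.reshape(-1,3)
q=p[(p[:,0]>530)&(p[:,0]<640)&(p[:,1]>70)&(p[:,1]<150)]
t=q[(q[:,2]>92)&(q[:,2]<105)];print('grip',cv2.minAreaRect(t[:,:2].astype(np.float32)),np.median(t[:,2]))
h=q[(q[:,2]>40)&(q[:,2]<56)];print('head',cv2.minAreaRect(h[:,:2].astype(np.float32)))
E
```

```text
14.05 [522.9 162.  226.6] [ 3.139 -0.006  0.036] F [-0.9  0.5  0.5] op 85.5
top blob [238. 241.] 616 ztop 77.2 fit [526.  340.3] 31.9 enc [526.3 339.9] 34.2
top blob [283. 244.] 450 ztop 78.3 fit [514.9 225.9] 30.7 enc [506.  216.7] 58.1
top blob [238. 280.] 626 ztop 76.6 fit [430.4 338. ] 32.0 enc [430.9 338.7] 34.2
side blob [290. 203.] 1935 ztop 74.2 fit [526.6 280.5] 62.9 enc [524.  282.9] 90.5
side blob [240. 193.] 945 ztop 74.1 fit [430.5 336.8] 32.0 enc [429.5 336.4] 35.4
side blob [336. 211.] 1061 ztop 74.1 fit [616.6 224.5] 31.8 enc [617.5 224.6] 35.4
grip ((585.1952514648438, 110.0261001586914), (41.51113510131836, 25.303203582763672), 2.067199945449829) 97.9348280930371
head ((585.0255737304688, 109.49958038330078), (67.49349975585938, 43.20182418823242), 2.7207815647125244)
```

View pics/s13.png

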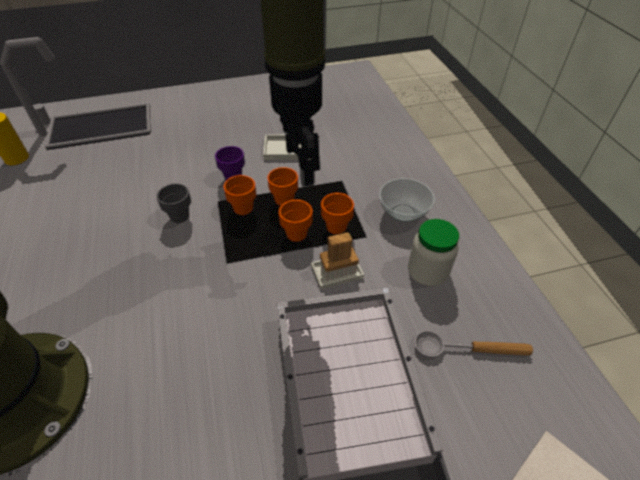

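```bash
python3 go.py 528 228.5 130 0.0
```

```text
14.15 [526.8 157.6 225.7] [ 3.136 -0.007  0.032] F [ 0.1 -0.7 -0.7] op 85.6
tool shift mm now [  2.8 -71.4  95.4] turn 0.032
after turn shift [  1.2 -70.9  95.7]
```

apply_moves([
  [1,0,-0.02,0,0.02],
  [1,0,-0.025,0,0],
  [1,0,-0.018,0,0],
  [1,0,-0.003,0.02,0],
  [1,0,0,0.03,0],
  [1,0,0,0.03,0],
  [1,0,0,0.01,0],
  [1,0,0,0,0],
])

```text
time_s: 14.82
position: [534.5, 218.8, 133.7]
orientation: [3.134, -0.012, 0.001]
wrist_force: [0.8, -0.0, 0.8]
opening: 85.0
```

```bash
python3 go.py 528 228.5 41 0.0
```

```text
14.82 [534.5 218.8 133.7] [ 3.134e+00 -1.200e-02  1.000e-03] F [ 0.8 -0.   0.8] op 85.0
tool shift mm now [ -7.6 -10.5  92.6] turn 0.001
after turn shift [-6.5 -9.7 92.7]
```

apply_moves([
  [1,-0.007,-0.009,0.02,0],
  [1,0,0,0.01,0],
  [1,0,0,0,0],
  [1,0,0,0,0],
])

```text
time_s: 15.15
position: [531.5, 225.2, 105.2]
orientation: [3.132, -0.014, -0.004]
wrist_force: [-0.1, 0.8, 1.0]
opening: 85.3
```

```bash
python3 go.py 528 228.5 41 0.0
```

```text
15.15 [531.5 225.2 105.2] [ 3.132 -0.014 -0.004] F [-0.1  0.8  1. ] op 85.3
tool shift mm now [-4.4 -3.9 64.1] turn -0.004
after turn shift [-3.5 -3.3 64.2]
```

apply_moves([
  [1,-0.004,-0.003,0.01,0],
  [1,-0.001,-0.001,0.01,0],
  [1,0,0,0.01,0],
  [1,0,0,0.005,0],
  [1,0,0,0,0],
])

```text
time_s: 15.57
position: [529.9, 228.5, 70.7]
orientation: [3.134, -0.02, -0.006]
wrist_force: [-0.1, 0.1, 0.2]
opening: 85.6
```

```bash
python3 go.py 528 228.5 41 0.0; python3 -c "
from h import *
ims,d=snap('side');cv2.imwrite('pics/s14.png',cv2.resize(ims[130:270,210:390,::-1],None,fx=3.5,fy=3.5))"
```

```text
15.57 [529.9 228.5  70.7] [ 3.134 -0.02  -0.006] F [-0.1  0.1  0.2] op 85.6
tool shift mm now [-2.5 -0.2 29.6] turn -0.006
after turn shift [-1.9  0.  29.7]
```

View pics/s14.png

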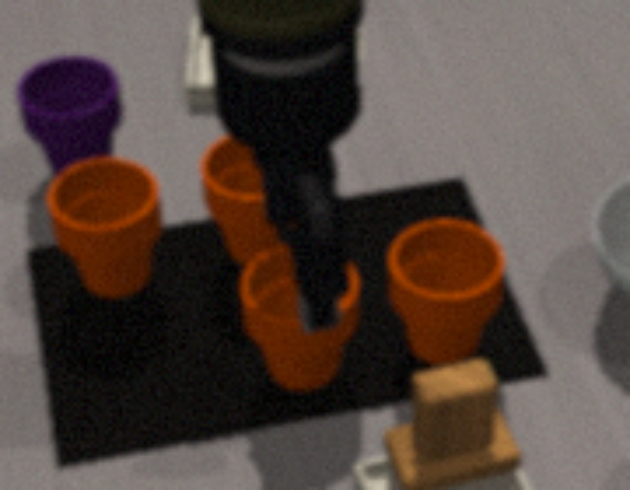

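apply_moves([
  [1,-0.002,0,0.01,0],
  [1,0,0,0.008,0],
  [1,0,0,0.005,0],
  [1,0,0,0,0],
])

```text
time_s: 15.95
position: [528.6, 228.5, 46.0]
orientation: [3.134, -0.021, -0.006]
wrist_force: [-0.3, -0.6, 0.0]
opening: 85.6
```

```bash
python3 go.py 528 228.5 42 0.0; python3 -c "
from h import *
ims,d=snap('side');cv2.imwrite('pics/s15.png',cv2.resize(ims[130:270,210:390,::-1],None,fx=3.5,fy=3.5))"
```

```text
15.95 [528.6 228.5  46. ] [ 3.134 -0.021 -0.006] F [-0.3 -0.6  0. ] op 85.6
tool shift mm now [-0.7 -0.   4. ] turn -0.006
after turn shift [-0.6  0.   4. ]
```

View pics/s15.png

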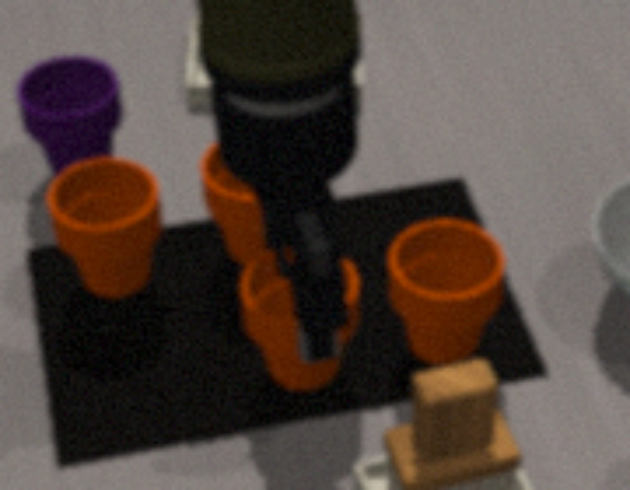

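```bash
python3 -c "
from h import *
im,d=snap('side');w=cloud('side',d)
for v in range(218,240,2): print(v,np.round(w[v,300],0),im[v,300])"
```

```text
218 [524. 165. 115.] [ 8 11 10]
220 [522. 159. 116.] [4 4 7]
222 [521. 153. 116.] [20 13 16]
224 [521. 154. 110.] [13  9 11]
226 [524. 169.  89.] [4 3 9]
228 [524. 170.  82.] [ 9  9 12]
230 [524. 172.  75.] [ 7  1 12]
232 [523. 170.  72.] [18 12  0]
234 [530. 202.  30.] [70 22  0]
236 [530. 204.  22.] [81 35  9]
238 [531. 207.  13.] [76 27  0]
```

apply_moves([
  [1,0,0,0.005,0],
  [0,0,0,0,0],
  [0,0,0,0,0],
  [0,0,0,0,0],
  [0,0,0,0,0],
  [0,0,0,0,0],
  [0,0,0,0,0],
], force=50)

```text
time_s: 16.63
position: [530.4, 229.5, 43.6]
orientation: [3.136, -0.025, -0.006]
wrist_force: [-0.1, 0.8, -1.7]
opening: 67.3
```

apply_moves([
  [0,0,0,-0.01,0],
  [0,0,0,-0.02,0],
  [0,0,0,-0.03,0],
  [0,0,0,-0.035,0],
  [0,0,0,-0.035,0],
  [0,0,0,-0.02,0],
  [0,0,0,0,0],
])

```text
time_s: 17.22
position: [524.1, 230.1, 201.4]
orientation: [3.135, -0.019, -0.004]
wrist_force: [0.1, 0.6, -1.0]
opening: 67.4
```

```bash
python3 go.py 533.8 -100 200 0.0; python3 - <<'E'
from seg import *
ims,d=snap('side');cv2.imwrite('pics/s16.png',cv2.resize(ims[90:270,210:390,::-1],None,fx=3,fy=3))
w=cloud('side',d);cups('side',ims,d)
z=w[...,2];m=orange(ims)&(w[...,0]>490)&(w[...,0]<570)&(w[...,1]>185)&(w[...,1]<270)&(z>85);p=w[m];print(np.percentile(p[:,2],[1,3,97,99]))
E
```

```text
17.22 [524.1 230.1 201.4] [ 3.135 -0.019 -0.004] F [ 0.1  0.6 -1. ] op 67.4
tool shift mm now [ 11.1 330.    3.9] turn -0.004
after turn shift [  9.7 330.1   1.4]
side blob [282. 175.] 1294 ztop 231.5 fit [523.3 227. ] 32.0 enc [511.5 227. ] 33.3
side blob [304. 154.] 93 ztop 284.0 fit [533.8 162.8] 1.4 enc [534.2 162.9] 1.7
side blob [240. 193.] 944 ztop 74.2 fit [430.6 336.8] 32.0 enc [430.3 337.4] 35.5
side blob [336. 211.] 1063 ztop 74.0 fit [616.8 224.5] 32.0 enc [617.  225.2] 34.9
[164.17123787 166.70438853 232.25357799 232.95512325]
```

View pics/s16.png

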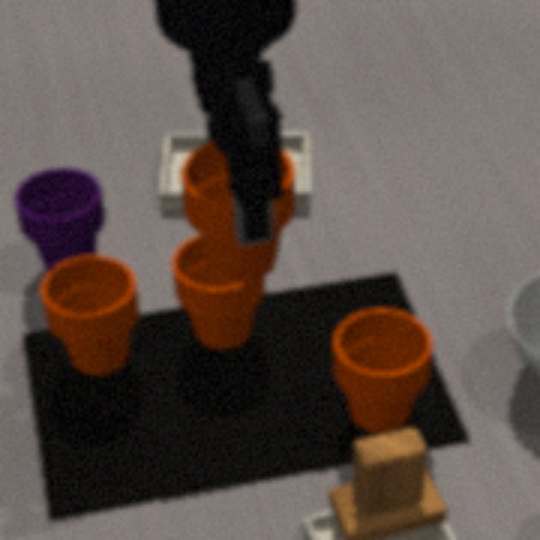

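apply_moves([
  [0,0,0.02,0,0],
  [0,0.001,0.032,0,0],
  [0,0.001,0.032,0,0],
  [0,0.001,0.032,0,0],
  [0,0.001,0.032,0,0],
  [0,0.001,0.032,0,0],
  [0,0.001,0.032,0,0],
  [0,0.001,0.032,0,0],
  [0,0.001,0.03,0,0],
  [0,0.001,0.02,0,0],
  [0,0,0,0,0],
  [0,0,0,0,0],
])

```text
time_s: 18.27
position: [523.1, -77.2, 189.7]
orientation: [3.136, 0.003, 0.001]
wrist_force: [0.5, 0.9, -1.0]
opening: 66.9
```

```bash
python3 go.py 533.8 -100 80 0.0
```

```text
18.27 [523.1 -77.2 189.7] [3.136e+00 3.000e-03 1.000e-03] F [ 0.5  0.9 -1. ] op 66.9
tool shift mm now [ 11.   22.3 109.8] turn 0.001
after turn shift [ 10.7  22.8 109.7]
```

apply_moves([
  [0,0.01,0.02,0.02,0],
  [0,0,0.002,0.03,0],
  [0,0,0,0.03,0],
  [0,0,0,0.01,0],
  [0,0,0,0,0],
])

```text
time_s: 18.68
position: [532.7, -95.9, 95.0]
orientation: [3.139, 0.003, 0.005]
wrist_force: [-0.4, 0.1, -0.9]
opening: 67.3
```

```bash
python3 go.py 533.8 -100 80 0.0
```

```text
18.68 [532.7 -95.9  95. ] [3.139e+00 3.000e-03 5.000e-03] F [-0.4  0.1 -0.9] op 67.3
tool shift mm now [ 1.1  4.1 15. ] turn 0.005
after turn shift [ 1.1  4.1 15. ]
```

apply_moves([
  [0,0,0.001,0.006,0],
  [0,0,0,0.004,0],
  [0,0,0,0.003,0],
  [0,0,0,0.002,0],
  [0,0,0,0.001,0],
])

```text
time_s: 19.1
position: [533.1, -93.4, 79.2]
orientation: [3.14, 0.003, 0.009]
wrist_force: [-4.1, -0.6, 10.6]
opening: 67.0
```

```bash
python3 go.py 533.8 -100 80 0.0; python3 -c "
from seg import *
ims,d=snap('side');cv2.imwrite('pics/s17.png',cv2.resize(ims[220:420,260:440,::-1],None,fx=3,fy=3));cups('side',ims,d)"
```

```text
19.1 [533.1 -93.4  79.2] [3.14e+00 3.00e-03 9.00e-03] F [-4.1 -0.6 10.6] op 67.0
tool shift mm now [ 0.6  6.6 -0.8] turn 0.009
after turn shift [ 0.7  6.6 -0.8]
side blob [283. 185.] 904 ztop 74.1 fit [497.3 128.1] 213.1 enc [498.2 121.5] 253.8
side blob [240. 193.] 969 ztop 74.4 fit [430.6 336.8] 31.9 enc [430.4 337.3] 34.8
side blob [337. 346.] 781 ztop 112.0 fit [532.3 -96.2] 32.1 enc [521.7 -96.2] 36.0
```

View pics/s17.png

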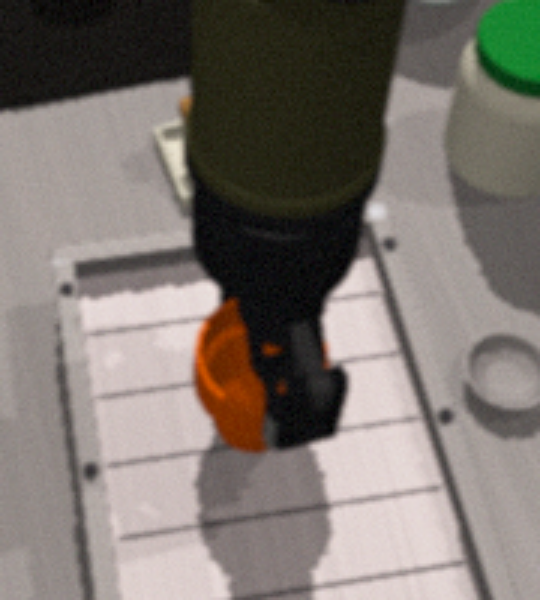

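apply_moves([
  [0.9,0,0,0,0],
  [1,0,0,0,0],
  [1,0,0,0,0],
  [1,0,0,0,0],
  [1,0,0,-0.01,0],
  [1,0,0,-0.02,0],
  [1,0,0,-0.03,0],
  [1,0,0,-0.035,0],
  [1,0,-0.02,-0.01,0],
  [1,0.01,-0.035,0,0],
  [1,0.01,-0.035,0,0],
  [1,0.01,-0.035,0,0],
])

```text
time_s: 20.15
position: [563.6, 25.1, 196.7]
orientation: [3.135, -0.004, -0.008]
wrist_force: [0.9, 0.2, -0.4]
opening: 85.6
```

```bash
python3 go.py 616.8 225 150 0.0; python3 -c "
from seg import *
ims,d=snap('side');cv2.imwrite('pics/s18.png',ims[...,::-1]);cups('side',ims,d)
ims,d=snap('top');cups('top',ims,d)"
```

```text
20.15 [563.6  25.1 196.7] [ 3.135 -0.004 -0.008] F [ 0.9  0.2 -0.4] op 85.6
tool shift mm now [  51.4 -200.6   45.6] turn -0.008
after turn shift [  53.2 -199.9   46.7]
side blob [283. 185.] 881 ztop 73.8 fit [526.1 339. ] 31.7 enc [524.2 340.6] 36.4
side blob [240. 193.] 955 ztop 74.1 fit [430.5 336.8] 32.0 enc [430.9 337.7] 35.9
side blob [331. 217.] 541 ztop 74.6 fit [514.  165.5] 102.2 enc [578.3 127.3] 133.4
side blob [345. 343.] 1689 ztop 110.3 fit [530.3 -95.4] 31.6 enc [530.4 -95.4] 33.5
top blob [285. 205.] 626 ztop 77.1 fit [616.5 225.7] 32.1 enc [616.7 225.6] 34.1
top blob [238. 241.] 603 ztop 77.0 fit [525.8 340.5] 31.9 enc [526.1 340.7] 33.8
top blob [238. 280.] 635 ztop 77.8 fit [430.5 338. ] 32.0 enc [430.4 338.3] 34.0
```

View pics/s18.png

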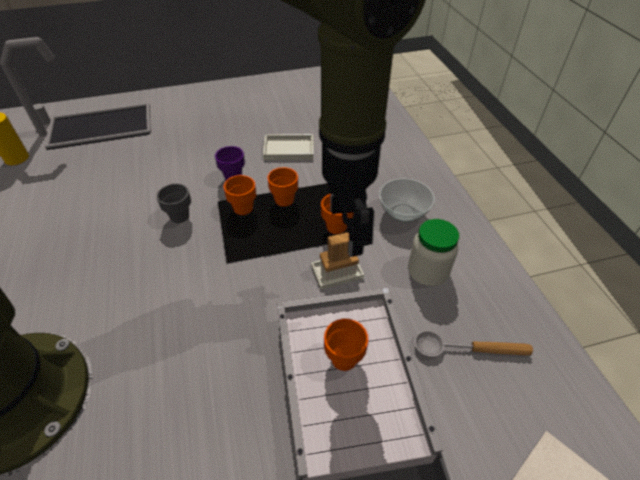

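apply_moves([
  [1,0.009,-0.03,0,0],
  [1,0.009,-0.033,0,0],
  [1,0.009,-0.033,0,0],
  [1,0.009,-0.033,0,0],
  [1,0.009,-0.033,0,0],
  [1,0.006,-0.02,0,0],
  [1,0,0,0.02,0],
  [1,0,0,0.02,0],
  [1,0,0,0,0],
])

```text
time_s: 21.0
position: [617.0, 223.6, 161.9]
orientation: [-3.14, -0.008, 0.005]
wrist_force: [-1.0, 0.2, 0.2]
opening: 85.2
```

```bash
python3 go.py 616.8 225 100 0.0
```

```text
21.0 [617.  223.6 161.9] [-3.14  -0.008  0.005] F [-1.   0.2  0.2] op 85.2
tool shift mm now [-0.7 -1.3 61.9] turn 0.005
after turn shift [-0.2 -1.4 61.9]
```

apply_moves([
  [1,0,-0.001,0.02,0],
  [1,0,0,0.025,0],
  [1,0,0,0.02,0],
  [1,0,0,0.01,0],
  [1,0,0,0,0],
  [1,0,0,0,0],
])

```text
time_s: 21.5
position: [620.1, 222.3, 91.4]
orientation: [-3.14, -0.013, 0.002]
wrist_force: [0.0, 0.3, 0.6]
opening: 85.5
```

```bash
python3 go.py 616.8 225 41 0.0
```

```text
21.5 [620.1 222.3  91.4] [-3.14e+00 -1.30e-02  2.00e-03] F [0.  0.3 0.6] op 85.5
tool shift mm now [-3.9 -2.6 50.4] turn 0.002
after turn shift [-3.3 -2.7 50.4]
```

apply_moves([
  [1,-0.004,-0.003,0.01,0],
  [1,-0.001,0,0.012,0],
  [1,0,0,0.012,0],
  [1,0,0,0.007,0],
  [1,0,0,0.002,0],
  [1,0,0,0,0],
])

```text
time_s: 22.0
position: [617.4, 226.0, 48.7]
orientation: [-3.138, -0.018, 0.001]
wrist_force: [-0.2, 0.0, 0.3]
opening: 85.0
```

```bash
python3 go.py 616.8 225 42 0.0
```

```text
22.0 [617.4 226.   48.7] [-3.138e+00 -1.800e-02  1.000e-03] F [-0.2  0.   0.3] op 85.0
tool shift mm now [-0.7  1.   6.7] turn 0.001
after turn shift [-0.6  1.   6.7]
```

apply_moves([
  [1,0,0.001,0.006,0],
  [0.7,0,0,0.003,0],
  [0,0,0,0.001,0],
  [0,0,0,0,0],
  [0,0,0,0,0],
  [0,0,0,0,0],
  [0,0,0,0,0],
], force=50)

```text
time_s: 22.58
position: [618.7, 225.7, 39.5]
orientation: [-3.137, -0.021, 0.001]
wrist_force: [0.5, -0.4, -0.9]
opening: 67.7
```

apply_moves([
  [0,0,0,-0.01,0],
  [0,0,0,-0.02,0],
  [0,0,0,-0.03,0],
  [0,0,0,-0.035,0],
  [0,0,0,-0.035,0],
  [0,0,0,-0.035,0],
  [0,0,0,-0.02,0],
  [0,0,0,0,0],
])

```text
time_s: 23.25
position: [612.4, 224.1, 234.3]
orientation: [-3.138, -0.014, 0.003]
wrist_force: [0.7, 1.1, -0.5]
opening: 67.4
```

```bash
python3 go.py 531 -94.5 200 0.0; python3 - <<'E'
from seg import *
ims,d=snap('side');cups('side',ims,d)
cv2.imwrite('pics/s19.png',cv2.resize(ims[60:260,210:410,::-1],None,fx=3,fy=3))
E
```

```text
23.25 [612.4 224.1 234.3] [-3.138e+00 -1.400e-02  3.000e-03] F [ 0.7  1.1 -0.5] op 67.4
tool shift mm now [-82.8 318.5  31.9] turn 0.003
after turn shift [-81.4 318.6  34.3]
side blob [332. 138.] 783 ztop 268.7 fit [611.7 220.8] 31.9 enc [603.5 223.3] 34.6
side blob [283. 185.] 875 ztop 74.0 fit [526.2 339. ] 31.8 enc [527.8 338.7] 36.1
side blob [240. 193.] 948 ztop 74.4 fit [430.6 336.8] 31.9 enc [430.2 336.3] 35.2
side blob [345. 343.] 1721 ztop 110.3 fit [530.4 -95.3] 31.7 enc [530.9 -95.1] 34.0
```

View pics/s19.png

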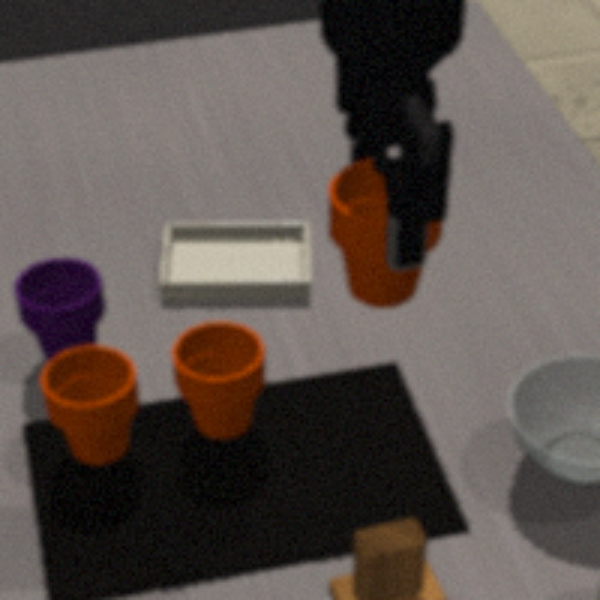

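apply_moves([
  [0,-0.006,0.02,0,0],
  [0,-0.008,0.032,0,0],
  [0,-0.008,0.032,0,0],
  [0,-0.008,0.032,0,0],
  [0,-0.008,0.032,0,0],
  [0,-0.008,0.032,0,0],
  [0,-0.008,0.032,0,0],
  [0,-0.008,0.032,0,0],
  [0,-0.008,0.03,0,0],
  [0,-0.005,0.02,0,0],
  [0,0,0,0,0],
  [0,0,0,0,0],
])

```text
time_s: 24.3
position: [524.5, -83.1, 216.1]
orientation: [-3.136, 0.011, 0.007]
wrist_force: [0.2, 0.3, -1.3]
opening: 67.7
```

```bash
python3 go.py 532.7 -93.4 170 0.0
```

```text
24.3 [524.5 -83.1 216.1] [-3.136  0.011  0.007] F [ 0.2  0.3 -1.3] op 67.7
tool shift mm now [ 8.7 10.6 45.9] turn 0.007
after turn shift [ 8.2 10.3 46.1]
```

apply_moves([
  [0,0.008,0.01,0.015,0.006],
  [0,0,0,0.015,0],
  [0,0,0,0.01,0],
  [0,0,0,0,0],
  [0,0,0,0,0],
])

```text
time_s: 24.72
position: [531.4, -89.1, 172.0]
orientation: [-3.133, 0.015, 0.004]
wrist_force: [0.9, 0.3, 0.1]
opening: 67.8
```

```bash
python3 go.py 532.7 -93.4 150 0.0
```

```text
24.72 [531.4 -89.1 172. ] [-3.133  0.015  0.004] F [0.9 0.3 0.1] op 67.8
tool shift mm now [ 1.6  4.5 21.9] turn 0.004
after turn shift [ 1.3  4.3 22. ]
```

apply_moves([
  [0,0.001,0.004,0.008,0],
  [0,0,0.001,0.008,0],
  [0,0,0,0,0],
  [0,0,0,0,0],
])

```text
time_s: 25.05
position: [533.0, -91.9, 155.2]
orientation: [-3.132, 0.014, 0.008]
wrist_force: [-0.2, 0.0, -0.7]
opening: 67.7
```

```bash
python3 go.py 532.7 -93.4 101 0.0; python3 -c "
from seg import *
ims,d=snap('side');cv2.imwrite('pics/s20.png',cv2.resize(ims[220:420,260:440,::-1],None,fx=3,fy=3));cups('side',ims,d)"
```

```text
25.05 [533.  -91.9 155.2] [-3.132  0.014  0.008] F [-0.2  0.  -0.7] op 67.7
tool shift mm now [ 0.5  2.  54.2] turn 0.008
after turn shift [-0.3  1.5 54.2]
side blob [283. 185.] 887 ztop 73.8 fit [526.3 338.9] 31.8 enc [525.  339.1] 35.4
side blob [240. 193.] 965 ztop 74.2 fit [430.5 336.8] 32.1 enc [430.4 336.9] 36.2
side blob [341. 334.] 1979 ztop 190.9 fit [537.1 -96.7] 35.5 enc [ 529.4 -109.4] 49.9
```

View pics/s20.png

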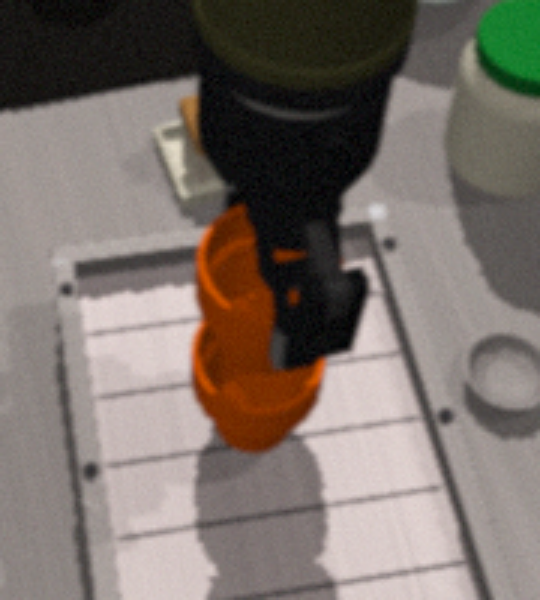

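apply_moves([
  [0,0,0.001,0.01,0],
  [0,0,0,0.01,0],
  [0,0,0,0.01,0],
  [0,0,0,0.005,0],
])

```text
time_s: 25.43
position: [533.6, -92.8, 119.1]
orientation: [-3.133, 0.01, 0.007]
wrist_force: [-0.5, 0.4, -1.3]
opening: 67.3
```

```bash
python3 go.py 532.7 -93.4 101 0.0
```

```text
25.43 [533.6 -92.8 119.1] [-3.133  0.01   0.007] F [-0.5  0.4 -1.3] op 67.3
tool shift mm now [-0.8  0.7 18.1] turn 0.007
after turn shift [-0.9  0.6 18.1]
```

apply_moves([
  [0,-0.001,0.001,0.006,0],
  [0,0,0,0.004,0],
  [0,0,0,0.004,0],
  [0,0,0,0.003,0],
  [0,0,0,0.001,0],
])

```text
time_s: 25.85
position: [534.8, -93.0, 102.3]
orientation: [-3.133, 0.004, 0.007]
wrist_force: [-4.2, 1.7, 16.0]
opening: 67.6
```

```bash
python3 go.py 532.7 -93.4 101 0.0; python3 -c "
from seg import *
ims,d=snap('side');cv2.imwrite('pics/s21.png',cv2.resize(ims[220:420,260:440,::-1],None,fx=3,fy=3));cups('side',ims,d)"
```

```text
25.85 [534.8 -93.  102.3] [-3.133  0.004  0.007] F [-4.2  1.7 16. ] op 67.6
tool shift mm now [-2.1  0.4  1.3] turn 0.007
after turn shift [-2.1  0.4  1.3]
side blob [283. 185.] 899 ztop 74.0 fit [526.1 339. ] 31.9 enc [526.3 338.1] 35.1
side blob [240. 193.] 969 ztop 73.8 fit [430.4 336.9] 32.0 enc [431.2 337.5] 35.6
side blob [338. 342.] 1078 ztop 138.7 fit [534.2 -95.8] 31.9 enc [523.8 -95.9] 34.9
```

View pics/s21.png

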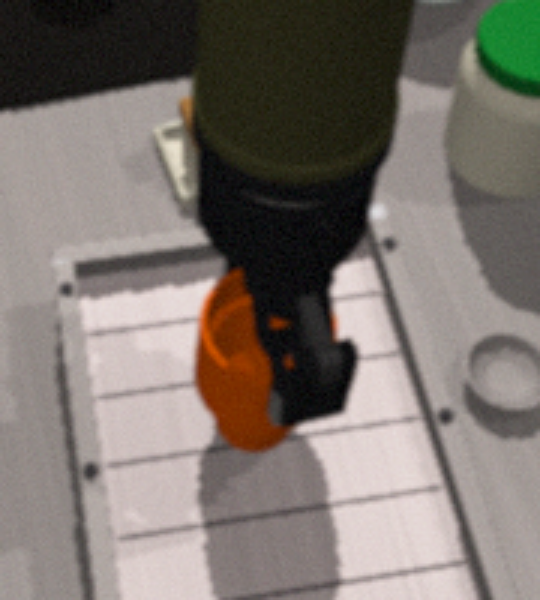

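apply_moves([
  [0.9,0,0,0,0],
  [1,0,0,0,0],
  [1,0,0,0,0],
  [1,0,0,0,0],
  [1,0,0,-0.01,0],
  [1,0,0,-0.02,0],
  [1,0,0,-0.03,0],
  [1,0,0,-0.035,0],
  [1,0,-0.02,-0.01,0],
  [1,0,-0.035,0,0],
  [1,0,-0.035,0,0],
  [1,0,-0.035,0,0],
])

```text
time_s: 26.9
position: [535.5, 24.7, 217.1]
orientation: [-3.136, 0.002, -0.01]
wrist_force: [0.8, -0.2, -0.3]
opening: 85.6
```

```bash
python3 go.py 526 339.8 160 0.0; python3 -c "
from seg import *
ims,d=snap('side');cv2.imwrite('pics/s22.png',ims[...,::-1]);cups('side',ims,d)
ims,d=snap('top');cups('top',ims,d)"
```

```text
26.9 [535.5  24.7 217.1] [-3.136e+00  2.000e-03 -1.000e-02] F [ 0.8 -0.2 -0.3] op 85.6
tool shift mm now [ -12.4 -314.7   58.8] turn -0.01
after turn shift [  -9.5 -315.1   57.1]
side blob [283. 185.] 882 ztop 73.8 fit [526.2 339.2] 31.6 enc [525.3 339.4] 34.6
side blob [240. 193.] 955 ztop 74.3 fit [430.5 336.9] 31.9 enc [430.7 337.9] 35.1
side blob [346. 338.] 2124 ztop 136.1 fit [531.1 -95.3] 31.7 enc [531.4 -94.5] 34.1
top blob [238. 241.] 616 ztop 76.8 fit [525.8 340.4] 31.9 enc [526.2 340.5] 34.0
top blob [238. 281.] 631 ztop 77.5 fit [430.4 338. ] 32.1 enc [430.3 338.5] 34.1
```

View pics/s22.png

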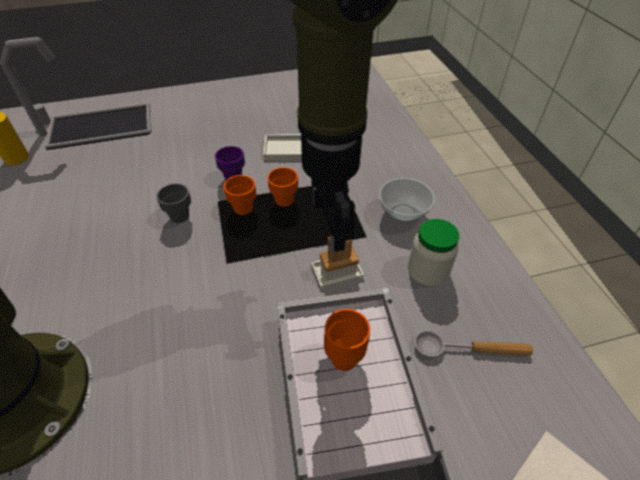

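apply_moves([
  [1,-0.001,-0.03,0,0],
  [1,-0.001,-0.032,0,0],
  [1,-0.001,-0.032,0,0],
  [1,-0.001,-0.032,0,0],
  [1,-0.001,-0.032,0,0],
  [1,-0.001,-0.032,0,0],
  [1,-0.001,-0.032,0,0],
  [1,-0.001,-0.032,0,0],
  [1,0,-0.025,0,0],
  [1,0,-0.01,0.02,0],
  [1,0,0,0.02,0],
  [1,0,0,0,0],
])

```text
time_s: 28.0
position: [526.8, 332.1, 184.0]
orientation: [-3.131, 0.001, -0.0]
wrist_force: [-0.2, -0.5, -0.5]
opening: 85.4
```

```bash
python3 go.py 526 339.8 110 0.0
```

```text
28.0 [526.8 332.1 184. ] [-3.131e+00  1.000e-03 -0.000e+00] F [-0.2 -0.5 -0.5] op 85.4
tool shift mm now [-0.8 -6.9 74.1] turn -0.0
after turn shift [-0.8 -7.7 74. ]
```

apply_moves([
  [1,0,-0.007,0.02,0],
  [1,0,0,0.025,0],
  [1,0,0,0.025,0],
  [1,0,0,0.01,0],
  [1,0,0,0,0],
  [1,0,0,0,0],
])

```text
time_s: 28.5
position: [530.0, 337.9, 107.2]
orientation: [-3.131, -0.002, -0.003]
wrist_force: [-0.1, 0.3, 0.2]
opening: 85.5
```

```bash
python3 go.py 526 339.8 42 0.0
```

```text
28.5 [530.  337.9 107.2] [-3.131e+00 -2.000e-03 -3.000e-03] F [-0.1  0.3  0.2] op 85.5
tool shift mm now [-4.2 -1.2 65.3] turn -0.003
after turn shift [-4.  -1.9 65.2]
```

apply_moves([
  [1,-0.004,-0.002,0.015,0],
  [1,-0.001,0,0.015,0],
  [1,0,0,0.012,0],
  [1,0,0,0.01,0],
  [1,0,0,0.005,0],
  [1,0,0,0,0],
])

```text
time_s: 29.0
position: [531.3, 341.1, 57.1]
orientation: [-3.126, -0.013, -0.008]
wrist_force: [0.0, -0.3, -0.6]
opening: 85.3
```

```bash
python3 go.py 526 339.8 42 0.0
```

```text
29.0 [531.3 341.1  57.1] [-3.126 -0.013 -0.008] F [ 0.  -0.3 -0.6] op 85.3
tool shift mm now [-5.5  1.6 15. ] turn -0.008
after turn shift [-5.3  1.3 15.1]
```

apply_moves([
  [1,-0.005,0.001,0.005,0],
  [1,-0.001,0,0.006,0],
  [1,-0.001,0,0.003,0],
])

```text
time_s: 29.25
position: [525.4, 340.9, 43.9]
orientation: [-3.124, -0.016, -0.009]
wrist_force: [-0.3, -0.4, 0.2]
opening: 85.6
```

```bash
python3 go.py 526 339.8 41 0.0
```

```text
29.25 [525.4 340.9  43.9] [-3.124 -0.016 -0.009] F [-0.3 -0.4  0.2] op 85.6
tool shift mm now [0.6 1.1 2.9] turn -0.009
after turn shift [0.6 1.1 2.9]
```

apply_moves([
  [0.7,0,0.001,0.003,0],
  [0,0,0,0.001,0],
  [0,0,0,0,0],
  [0,0,0,0,0],
  [0,0,0,0,0],
  [0,0,0,0,0],
], force=50)

```text
time_s: 29.75
position: [525.2, 340.0, 40.1]
orientation: [-3.124, -0.017, -0.008]
wrist_force: [0.6, -0.9, 1.0]
opening: 66.2
```

apply_moves([
  [0,0,0,-0.01,0],
  [0,0,0,-0.02,0],
  [0,0,0,-0.03,0],
  [0,0,0,-0.035,0],
  [0,0,0,-0.035,0],
  [0,0,0,-0.035,0],
  [0,0,0,-0.03,0],
  [0,0,0,0,0],
])

```text
time_s: 30.42
position: [519.5, 335.7, 245.1]
orientation: [-3.127, -0.01, -0.006]
wrist_force: [0.5, 0.9, -1.5]
opening: 66.1
```

```bash
python3 go.py 533 -93.4 220 0.0; python3 - <<'E'
from seg import *
ims,d=snap('side');cups('side',ims,d)
cv2.imwrite('pics/s23.png',cv2.resize(ims[60:260,190:390,::-1],None,fx=3,fy=3))
E
```

```text
30.42 [519.5 335.7 245.1] [-3.127 -0.01  -0.006] F [ 0.5  0.9 -1.5] op 66.1
tool shift mm now [ 15.6 429.3  18.8] turn -0.006
after turn shift [ 13.5 429.1  25.1]
side blob [273. 108.] 732 ztop 279.3 fit [522.3 322.1] 34.3 enc [520.1 315.4] 49.9
side blob [240. 193.] 941 ztop 74.7 fit [430.4 336.6] 32.0 enc [429.8 337.2] 35.2
side blob [346. 338.] 2141 ztop 136.3 fit [531.  -95.3] 31.8 enc [531.1 -94.3] 34.2
```

View pics/s23.png

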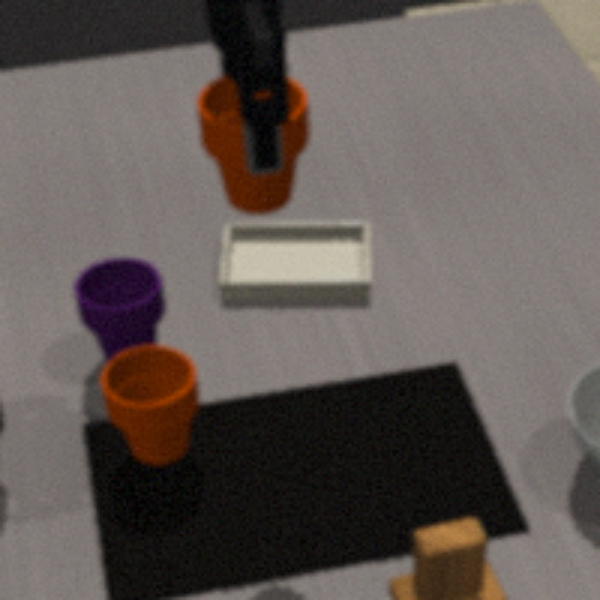

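apply_moves([
  [0,0,0.02,0,0],
  [0,0.001,0.033,0,0],
  [0,0.001,0.033,0,0],
  [0,0.001,0.033,0,0],
  [0,0.001,0.033,0,0],
  [0,0.001,0.033,0,0],
  [0,0.001,0.033,0,0],
  [0,0.001,0.033,0,0],
  [0,0.001,0.033,0,0],
  [0,0.001,0.033,0,0],
  [0,0.001,0.025,0,0],
  [0,0,0.015,0,0],
])

```text
time_s: 31.47
position: [519.1, -33.7, 227.3]
orientation: [-3.126, 0.009, 0.006]
wrist_force: [0.1, 0.4, -1.1]
opening: 65.9
```

```bash
python3 go.py 530.1 -93.2 200 0.0
```

```text
31.47 [519.1 -33.7 227.3] [-3.126  0.009  0.006] F [ 0.1  0.4 -1.1] op 65.9
tool shift mm now [10.9 60.  26.3] turn 0.006
after turn shift [11.  59.5 27.3]
```

apply_moves([
  [0,0.006,0.025,0,0.006],
  [0,0.005,0.022,0,0],
  [0,0.001,0.006,0.006,0],
  [0,0,0,0.01,0],
  [0,0,0,0,0],
  [0,0,0,0,0],
])

```text
time_s: 31.97
position: [526.1, -93.0, 203.7]
orientation: [-3.126, 0.02, -0.007]
wrist_force: [0.7, 0.3, -0.8]
opening: 66.2
```

```bash
python3 go.py 530.1 -93.2 185 0.0
```

```text
31.97 [526.1 -93.  203.7] [-3.126  0.02  -0.007] F [ 0.7  0.3 -0.8] op 66.2
tool shift mm now [ 4.3  0.4 18.6] turn -0.007
after turn shift [ 4.   0.2 18.7]
```

apply_moves([
  [0,0.004,0,0.01,0],
  [0,0,0,0.006,0],
  [0,0,0,0,0],
  [0,0,0,0,0],
])

```text
time_s: 32.3
position: [529.6, -87.4, 185.4]
orientation: [-3.124, 0.021, 0.0]
wrist_force: [-0.1, 0.3, -1.1]
opening: 66.2
```

```bash
python3 go.py 530.1 -93.2 128 0.0; python3 -c "
from seg import *
ims,d=snap('side');cv2.imwrite('pics/s24.png',cv2.resize(ims[220:420,260:440,::-1],None,fx=3,fy=3))
w=cloud('side',d);m=orange(ims)&(w[...,2]>140)&(w[...,2]<230)&(w[...,1]<0);p=w[m];z=np.percentile(p[:,2],97);print(z)
r=p[p[:,2]>z-8];A=np.c_[2*r[:,:2],np.ones(len(r))];s=np.linalg.lstsq(A,(r[:,:2]**2).sum(1),rcond=None)[0];print(s[:2])
"
```

```text
32.3 [529.6 -87.4 185.4] [-3.124  0.021  0.   ] F [-0.1  0.3 -1.1] op 66.2
tool shift mm now [ 1.7  6.9 57.2] turn 0.0
after turn shift [ 0.5  5.8 57.4]
220.7424587645671
[530.85122807 -90.40330164]
```

View pics/s24.png

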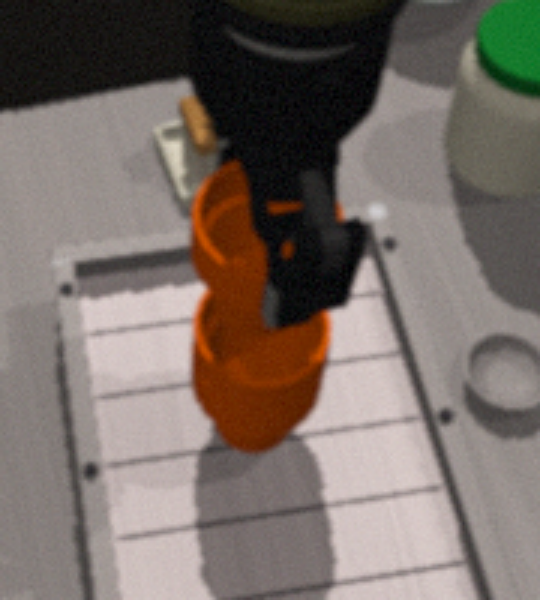

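apply_moves([
  [0,0.001,0.005,0.005,0],
  [0,0,0.001,0.008,0],
  [0,0,0,0.008,0],
  [0,0,0,0.004,0],
])

```text
time_s: 32.68
position: [531.2, -93.1, 159.7]
orientation: [-3.124, 0.018, 0.001]
wrist_force: [-0.4, 0.8, -0.2]
opening: 66.3
```

```bash
python3 go.py 530.5 -93.2 128 0.0
```

```text
32.68 [531.2 -93.1 159.7] [-3.124e+00  1.800e-02  1.000e-03] F [-0.4  0.8 -0.2] op 66.3
tool shift mm now [-0.1  0.7 31.7] turn 0.001
after turn shift [-0.7  0.1 31.7]
```

apply_moves([
  [0,0,0,0.008,0],
  [0,0,0,0.008,0],
  [0,0,0,0.006,0],
  [0,0,0,0.004,0],
  [0,0,0,0.002,0],
])

```text
time_s: 33.1
position: [530.8, -93.0, 128.4]
orientation: [-3.125, 0.018, 0.0]
wrist_force: [-3.5, -1.9, 27.3]
opening: 66.3
```

```bash
python3 go.py 530.5 -93.2 128 0.0
```

```text
33.1 [530.8 -93.  128.4] [-3.125  0.018  0.   ] F [-3.5 -1.9 27.3] op 66.3
tool shift mm now [-0.3  0.2  0.4] turn 0.0
after turn shift [-0.3  0.2  0.4]
```

apply_moves([
  [0,0,0,-0.001,0],
  [0.9,0,0,0,0],
  [1,0,0,0,0],
  [1,0,0,0,0],
  [1,0,0,0,0],
  [1,0,0,-0.01,0],
  [1,0,0,-0.02,0],
  [1,0,0,-0.03,0],
  [1,0,0,-0.035,0],
  [1,-0.005,-0.02,-0.01,0],
  [1,-0.01,-0.035,0,0],
  [1,-0.01,-0.035,0,0],
])

```text
time_s: 34.1
position: [509.2, -10.6, 243.8]
orientation: [-3.126, 0.017, -0.013]
wrist_force: [0.6, 0.7, 0.3]
opening: 85.2
```

```bash
python3 go.py 430.5 337.5 180 0.0; python3 -c "
from seg import *
ims,d=snap('side');cv2.imwrite('pics/s25.png',ims[...,::-1]);cups('side',ims,d)
ims,d=snap('top');cups('top',ims,d)"
```

```text
34.1 [509.2 -10.6 243.8] [-3.126  0.017 -0.013] F [0.6 0.7 0.3] op 85.2
tool shift mm now [ -82.1 -346.    70.5] turn -0.013
after turn shift [ -78.7 -348.1   63.8]
side blob [240. 193.] 958 ztop 74.2 fit [430.5 336.9] 31.9 enc [430.4 337.3] 35.0
side blob [347. 332.] 2618 ztop 162.2 fit [531.8 -95.5] 31.8 enc [532.  -94.9] 34.4
top blob [238. 280.] 618 ztop 77.4 fit [430.3 338. ] 31.9 enc [430.4 338.4] 34.0
```

View pics/s25.png

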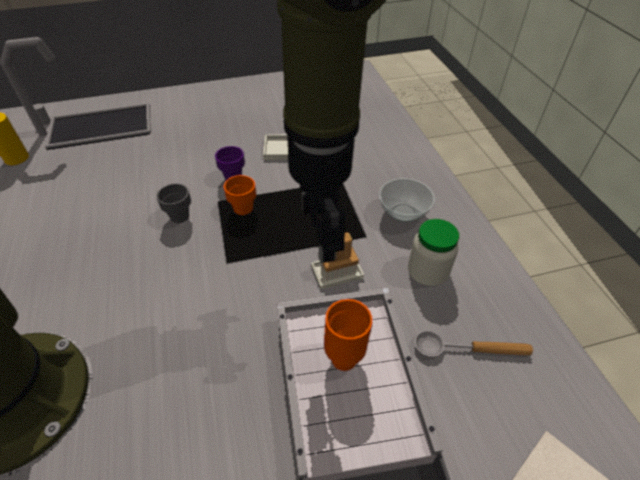

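apply_moves([
  [1,-0.007,-0.03,0,0],
  [1,-0.007,-0.033,0,0],
  [1,-0.007,-0.033,0,0],
  [1,-0.007,-0.033,0,0],
  [1,-0.007,-0.033,0,0],
  [1,-0.007,-0.033,0,0],
  [1,-0.007,-0.033,0,0],
  [1,-0.007,-0.033,0,0],
  [1,-0.007,-0.033,0,0],
  [1,-0.007,-0.025,0,0],
  [1,0,-0.005,0.02,0],
  [1,0,0,0,0],
])

```text
time_s: 35.2
position: [435.7, 333.2, 237.8]
orientation: [-3.122, 0.011, -0.004]
wrist_force: [0.4, -0.7, -1.8]
opening: 85.4
```

```bash
python3 go.py 430.5 337.5 110 0.0
```

```text
35.2 [435.7 333.2 237.8] [-3.122  0.011 -0.004] F [ 0.4 -0.7 -1.8] op 85.4
tool shift mm now [ -3.8  -1.8 127.9] turn -0.004
after turn shift [ -5.2  -4.3 127.8]
```

apply_moves([
  [1,-0.004,-0.003,0.02,0],
  [1,-0.001,0,0.03,0],
  [1,0,0,0.03,0],
  [1,0,0,0.03,0],
  [1,0,0,0.015,0],
  [1,0,0,0,0],
  [1,0,0,0,0],
])

```text
time_s: 35.78
position: [434.4, 335.6, 115.4]
orientation: [-3.122, 0.005, -0.007]
wrist_force: [-0.6, 0.3, -0.1]
opening: 85.7
```

```bash
python3 go.py 430.5 337.5 42 0.0
```

```text
35.78 [434.4 335.6 115.4] [-3.122  0.005 -0.007] F [-0.6  0.3 -0.1] op 85.7
tool shift mm now [-3.5 -0.4 73.5] turn -0.007
after turn shift [-3.9 -1.9 73.4]
```

apply_moves([
  [1,-0.004,-0.001,0.015,0],
  [1,-0.001,0,0.015,0],
  [1,-0.001,0,0.015,0],
  [1,0,0,0.01,0],
  [1,0,0,0.006,0],
])

```text
time_s: 36.2
position: [435.6, 338.2, 62.1]
orientation: [-3.116, -0.007, -0.013]
wrist_force: [0.9, -0.7, 0.4]
opening: 85.2
```

```bash
python3 go.py 430.5 337.5 42 0.0
```

```text
36.2 [435.6 338.2  62.1] [-3.116 -0.007 -0.013] F [ 0.9 -0.7  0.4] op 85.2
tool shift mm now [-5.2  1.3 20.1] turn -0.013
after turn shift [-5.1  0.7 20.1]
```

apply_moves([
  [1,-0.006,0,0.007,0],
  [1,-0.002,0,0.007,0],
  [1,-0.001,0,0.005,0],
])

```text
time_s: 36.45
position: [428.4, 339.2, 44.1]
orientation: [-3.114, -0.011, -0.015]
wrist_force: [-0.6, -0.1, -0.8]
opening: 85.4
```

```bash
python3 go.py 430.5 337.5 41 0.0
```

```text
36.45 [428.4 339.2  44.1] [-3.114 -0.011 -0.015] F [-0.6 -0.1 -0.8] op 85.4
tool shift mm now [2.1 1.7 3.1] turn -0.015
after turn shift [2.1 1.7 3.1]
```

apply_moves([
  [0.8,0.001,0.002,0.003,0],
  [0,0,0,0.001,0],
  [0,0,0,0,0],
  [0,0,0,0,0],
  [0,0,0,0,0],
  [0,0,0,0,0],
], force=50)

```text
time_s: 36.95
position: [429.6, 337.1, 40.4]
orientation: [-3.115, -0.012, -0.014]
wrist_force: [0.3, 0.1, -1.1]
opening: 65.5
```

apply_moves([
  [0,0,0,-0.01,0],
  [0,0,0,-0.02,0],
  [0,0,0,-0.03,0],
  [0,0,0,-0.035,0],
  [0,0,0,-0.035,0],
  [0,0,0,-0.035,0],
  [0,0,0,-0.035,0],
  [0,0,0,-0.03,0],
  [0,0,0,0,0],
])

```text
time_s: 37.7
position: [423.4, 330.0, 284.2]
orientation: [-3.117, -0.006, -0.01]
wrist_force: [-0.4, 0.9, -0.4]
opening: 65.8
```

```bash
python3 go.py 531.8 -93.2 250 0.0; python3 - <<'E'
from seg import *
ims,d=snap('side');cups('side',ims,d)
cv2.imwrite('pics/s26.png',cv2.resize(ims[40:240,160:360,::-1],None,fx=3,fy=3))
E
```

```text
37.7 [423.4 330.  284.2] [-3.117 -0.006 -0.01 ] F [-0.4  0.9 -0.4] op 65.8
tool shift mm now [112.5 422.8  24.3] turn -0.01
after turn shift [108.4 423.2  34.2]
side blob [221.  97.] 914 ztop 318.8 fit [426.  319.6] 33.8 enc [427.2 309.4] 50.3
side blob [347. 332.] 2621 ztop 162.2 fit [531.8 -95.5] 31.8 enc [532.5 -95. ] 34.4
```

View pics/s26.png

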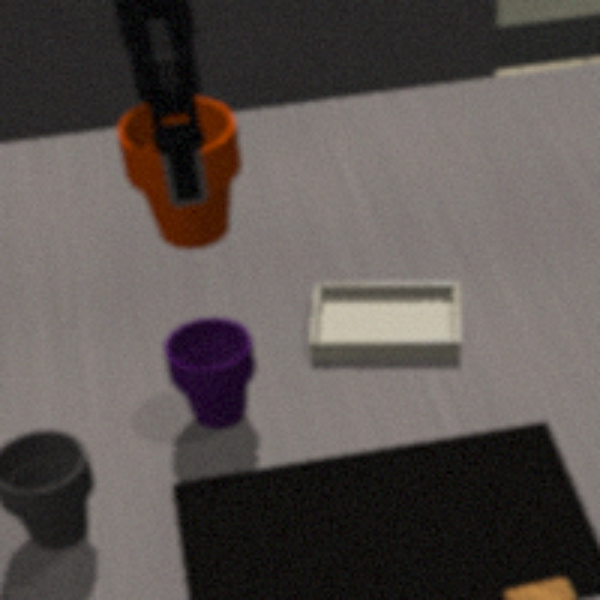

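apply_moves([
  [0,0.006,0.02,0,0],
  [0,0.009,0.033,0,0],
  [0,0.009,0.033,0,0],
  [0,0.009,0.033,0,0],
  [0,0.009,0.033,0,0],
  [0,0.009,0.033,0,0],
  [0,0.009,0.033,0,0],
  [0,0.009,0.033,0,0],
  [0,0.009,0.033,0,0],
  [0,0.009,0.033,0,0],
  [0,0.008,0.025,0,0],
  [0,0,0,0,0],
])

```text
time_s: 38.75
position: [509.9, -28.3, 264.3]
orientation: [-3.118, 0.012, 0.0]
wrist_force: [-1.0, -0.4, -1.4]
opening: 65.7
```

```bash
python3 go.py 531 -93.2 225 0.0
```

```text
38.75 [509.9 -28.3 264.3] [-3.118  0.012  0.   ] F [-1.  -0.4 -1.4] op 65.7
tool shift mm now [21.6 65.8 37.5] turn 0.0
after turn shift [21.1 64.9 39.3]
```

apply_moves([
  [0,0.009,0.025,0,0],
  [0,0.009,0.025,0,0],
  [0,0.003,0.01,0.01,0],
  [0,0,0,0.015,0],
  [0,0,0,0,0],
  [0,0,0,0,0],
])

```text
time_s: 39.25
position: [526.8, -89.7, 230.6]
orientation: [-3.115, 0.023, -0.002]
wrist_force: [0.1, -0.4, -0.7]
opening: 65.7
```

```bash
python3 go.py 531 -93.2 215 0.0
```

```text
39.25 [526.8 -89.7 230.6] [-3.115e+00  2.300e-02 -2.000e-03] F [ 0.1 -0.4 -0.7] op 65.7
tool shift mm now [ 4.5  3.9 15.4] turn -0.002
after turn shift [ 4.2  3.5 15.6]
```

apply_moves([
  [0,0.004,0.004,0.006,0],
  [0,0,0,0.004,0],
  [0,0,0,0,0],
  [0,0,0,0,0],
])

```text
time_s: 39.58
position: [530.3, -90.2, 219.6]
orientation: [-3.113, 0.024, 0.003]
wrist_force: [-0.1, -0.0, -1.2]
opening: 66.0
```

```bash
python3 go.py 531 -93.2 154 0.0; python3 -c "
from seg import *
ims,d=snap('side');cv2.imwrite('pics/s27.png',cv2.resize(ims[220:420,260:440,::-1],None,fx=3,fy=3))
w=cloud('side',d);m=orange(ims)&(w[...,2]>175)&(w[...,2]<262)&(w[...,1]<0);p=w[m];z=np.percentile(p[:,2],97);print(z)
r=p[p[:,2]>z-8];A=np.c_[2*r[:,:2],np.ones(len(r))];s=np.linalg.lstsq(A,(r[:,:2]**2).sum(1),rcond=None)[0];print(s[:2])
"
```

```text
39.58 [530.3 -90.2 219.6] [-3.113e+00  2.400e-02  3.000e-03] F [-0.1 -0.  -1.2] op 66.0
tool shift mm now [ 2.2  4.9 65.5] turn 0.003
after turn shift [ 0.7  3.  65.6]
254.95626656451213
[531.33064808 -93.42346799]
```

View pics/s27.png

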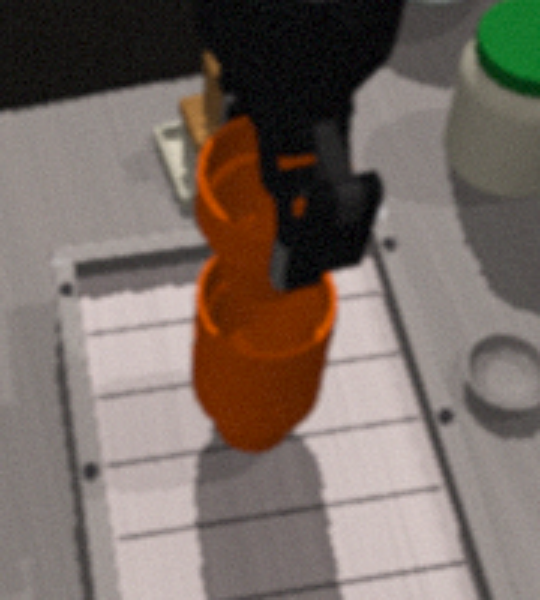

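apply_moves([
  [0,0.003,0.004,0.008,0],
  [0,0,0.001,0.01,0],
  [0,0,0,0.01,0],
  [0,0,0,0.005,0],
])

```text
time_s: 39.97
position: [534.2, -94.1, 185.8]
orientation: [-3.114, 0.019, 0.004]
wrist_force: [-0.0, -0.2, -1.9]
opening: 65.5
```

```bash
python3 go.py 531 -93.2 154 0.0
```

```text
39.97 [534.2 -94.1 185.8] [-3.114  0.019  0.004] F [-0.  -0.2 -1.9] op 65.5
tool shift mm now [-2.6 -0.1 31.9] turn 0.004
after turn shift [-3.2 -0.9 31.8]
```

apply_moves([
  [0,-0.002,0,0.008,0],
  [0,0,0,0.008,0],
  [0,0,0,0.006,0],
  [0,0,0,0.004,0],
  [0,0,0,0.002,0],
])

```text
time_s: 40.38
position: [531.4, -93.6, 154.2]
orientation: [-3.114, 0.019, 0.004]
wrist_force: [-2.1, -1.5, 23.6]
opening: 65.8
```

```bash
python3 go.py 531 -93.2 154 0.0
```

```text
40.38 [531.4 -93.6 154.2] [-3.114  0.019  0.004] F [-2.1 -1.5 23.6] op 65.8
tool shift mm now [-0.4 -0.4  0.3] turn 0.004
after turn shift [-0.4 -0.4  0.2]
```

Seated at the expected height; release and retreat.

apply_moves([
  [0,0,0,-0.001,0],
  [0.9,0,0,0,0],
  [1,0,0,0,0],
  [1,0,0,0,0],
  [1,0,0,0,0],
  [1,0,0,-0.01,0],
  [1,0,0,-0.02,0],
  [1,0,0,-0.03,0],
  [1,0,0,-0.035,0],
  [1,0,0,-0.02,0],
  [1,-0.02,-0.025,0,0],
  [1,-0.02,-0.03,0,0],
])

```text
time_s: 41.38
position: [495.7, -46.6, 280.8]
orientation: [-3.114, 0.017, -0.005]
wrist_force: [0.4, 0.9, -0.3]
opening: 85.5
```

apply_moves([
  [1,0,-0.03,0,0],
  [1,0,-0.03,0,0],
  [1,0,-0.03,0,0],
  [1,0,-0.03,0,0],
  [1,0,-0.03,0,0],
  [1,0,-0.03,0,0],
  [1,0,-0.03,0,0],
  [1,0,-0.03,0,0],
  [1,0,-0.02,0,0],
  [1,0,0,0,0],
  [1,0,0,0,0],
  [1,0,0,0,0],
])

```text
time_s: 42.38
position: [490.6, 231.3, 300.6]
orientation: [-3.112, 0.007, 0.0]
wrist_force: [-0.7, -0.4, -0.1]
opening: 85.2
```

```bash
python3 - <<'E'
from seg import *
st()
ims,d=snap('side','s28.png');cups('side',ims,d)
w=cloud('side',d);p=w.reshape(-1,3)
q=p[(p[:,0]>530)&(p[:,0]<640)&(p[:,1]>70)&(p[:,1]<150)]
t=q[(q[:,2]>92)&(q[:,2]<105)];print('grip',cv2.minAreaRect(t[:,:2].astype(np.float32)),np.median(t[:,2]))
im,d=snap('top','t28.png');cups('top',im,d);w=cloud('top',d)
for c,a,p in blobs(im,w,brown(im),20):
    m=p.mean(0)
    if m[1]<-200:
        q=m-[531.7,-120,0];print('scrap bed',round(q[0]*.9947-q[1]*.103,1),round(q[0]*.103+q[1]*.9947,1),round(m[2],1))
E
```

```text
42.38 [490.6 231.3 300.6] [-3.112  0.007  0.   ] F [-0.7 -0.4 -0.1] op 85.2
side blob [347. 327.] 3135 ztop 188.0 fit [532.6 -96. ] 31.9 enc [532.9 -95.1] 34.4
grip ((584.9161376953125, 109.72731018066406), (41.21121597290039, 26.22088623046875), 3.932967185974121) 98.08732503079098
top blob [422. 234.] 862 ztop 189.9 fit [532.7 -93.7] 31.5 enc [532.7 -93.1] 33.4
scrap bed 39.1 -184.3 25.0
scrap bed 12.7 -179.7 21.5
scrap bed -41.2 -178.8 23.3
```

View pics/s28.png

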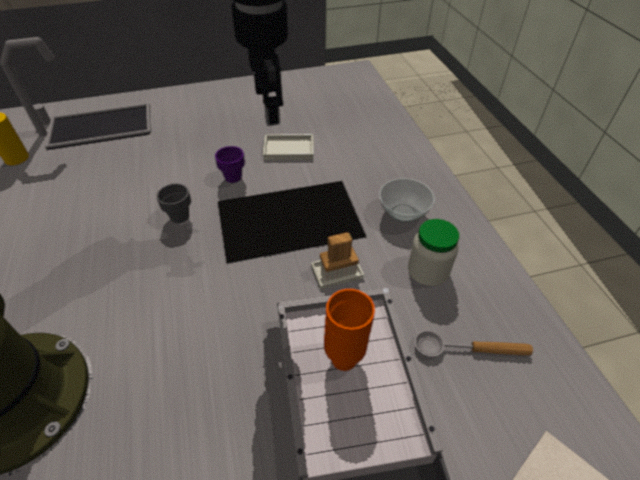

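View pics/t28.png

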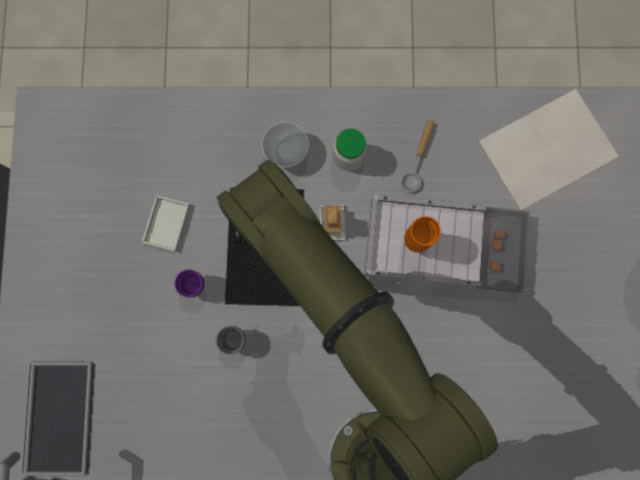

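The side view shows the stack at pixel (348,328) with its rim at 188 mm, which is the fully nested height for four cups. The brush stands in its rest at (340,253). The top view shows the three ends in the tray near (498,250), and the bystanders are unmoved.

```bash
python3 -c "
from rig import order
print(order.finish_job())"
```

```text
the job is handed in; nothing more can be done
None
```

The job is handed in after about 42 s of robot time; `finish_job` reports no verdict. I swept the three biscuit ends into the scrap tray in two brush strokes and stood the brush back in its rest. Then I nested the four orange cups into one stack on the bed.

What my last pictures showed:
- **Biscuit ends:** all three lie in the tray, 179–184 mm toward its end from the bed's centre. The fingers stayed above them throughout.
- **Brush:** upright and let go, about 2 mm from the middle of the rest.
- **Cup stack:** the rim is at 188 mm, the exact fully nested height for four cups. The axis is at about (533, -95) mm on the bed, and the centre shifted by about 2 mm as cups were added.
- **Tub, glass bowl and spoon:** they look unmoved in both views; I compared these by eye, not by measurement.
- **Robot:** clear of everything, with the gripper at 300 mm height.

The top camera read heights 2–3 mm higher than the side camera, so I used the side camera for height. No check failed.

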